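# Swap a failed battery cell with the good one in the test cradle

## Robot

A 6-joint arm with a two-finger parallel gripper is mounted at the origin on the work surface; the furniture and walls round the work are solid. World frame = base frame: x ahead of the robot, y to its left, z up, the work surface at z = 0. Lengths are in m, angles in rad, forces in N, time in s.
With the tool pointing down it reaches from about 0.225 to 0.875 m from the base axis. Payload 3.4 kg.
Tool frame: the origin (TCP) lies at the very end of the fingers, on their centre line; the grasp point (between the pads) lies 19 mm behind it; z points along the fingers, y is the line along which they close (so a half turn about z gives the same grasp; the last joint's range is limited). The gripper opens to 85 mm and grips with 20 to 120 N. Pads are 22 mm wide; open, the fingers measure 114 mm over their backs; the gripper's body (76 mm by 85 mm) begins 54 mm behind the grasp point. The pads swing forward as they close: fully open they stand 13 mm farther back than shut.
Start: joints at [1.157, 0.276, 1.505, -0, 1.361, -0.121], TCP at [0.166, 0.551, 0.231] pointing down, gripper open.
Joint ranges: [-2.89, 2.89], [-0.75, 2.08], [0.22, 2.7], [-1.18, 4.32], [0.11, 2.71], [-2.7, 2.7]. Speed limits (rad/s): [2.57, 2.57, 3.14, 3.14, 3.14, 3.14].

## Interface

Orientations are given as a unit quaternion [w, x, y, z].
In Python, from rig import manip gives the robot as it stands. The module is installed in compiled form; this text tells all that it offers.
- The arm moves only by the tool play_rows, never from a script. Its argument "motion" is a list of rows, each a list of 5 numbers: the shift along the tool's x, y, z in units of 40 mm (1.0 is 40 mm), then the turn about the tool's z in units of 10 degrees (1.0 is 10 degrees), then the finger opening in mm, from 0 to 85.4. A call has 1 to 5 rows; each row is the pose to reach, as a shift and turn from the pose commanded when the call began, along the tool's axes at that moment; what a row does not reach only later rows make up. A row lasts 1/8 s, in which the tool goes at most 62.5 mm and 10.7 degrees, less where a joint would pass 70% of its speed; a pose out of reach is approached as far as the arm can. A call with a gripper value outside its range is refused whole. The fingers move at their own pace and stop on an object; "newtons" is the grip in N (left out, the last holds). Time passes only in rows, so rows that repeat a pose let the fingers close. It gives the time, the measured TCP pose, the force, the opening and the grip force at its end, in the units of the state.
- manip.get_state(): the state, without advancing time (a new reading comes with each control period).
- manip.get_image(name): name is "scene" or "top" or "wrist"; returns a dict with "img" (480x640x3 uint8, red, green, blue), "range_z" (480x640 float32, m along the optical axis (not along the pixel's ray), 0 where there is no reading), "fx", "fy", "cx", "cy" (pixels), "R" (3x3) and "t" (3): a world point X has camera coordinates R X + t. Camera axes: x right, y down, z forward; pixel columns grow to the right and rows downward; lengths in m; the calibration is good to about 2 mm. A picture is of the moment at which its call begins.
- manip.sign_off(): hands the job in; it is judged then, once.
The state is a dict: "clock": time; "qpos": joint angles; "qd": joint speeds; "effort": joint torques, N m; "position": TCP position; "ee_rot": TCP orientation; "contact_force": force on the tool from outside, world axes, zero at the start; "moment": the same for the moment, N m; "width": finger opening in m; "gripper_force": force on a finger pad.
Only numpy, scipy, OpenCV 4.12 (cv2) and the standard library are available. Lean on these libraries where they do the work, as an engineer would, in place of code of your own. Each camera call takes 0.05 s, during which the arm holds its last target. There are 200 camera calls.

## Task

The end cell of the row in the cell carrier has failed; a good cell stands ready in the test cradle. Lift the loose copper link off, let the two cells change places (the empty rest block is free for parking one), so that the good one stands in the carrier and the failed one in the cradle, upright and fully down in their pockets, and lay the link back flat across the terminals of the new end cell and its neighbour, where it was. Do not topple a cell, and leave the solder spool where it stands.

Things in the scene. Friction and masses are not known exactly. Their poses are not given: they have to be found in the camera images.
- failed_cell: The failed cell; stands at the end of the row in the carrier, one end of the loose link on it. A blue battery cell with white top, 70 x 33 x 124 mm (x, y, z) with its two round terminals (6 mm high, 13 mm wide, at x = +-22 mm; white top at z = 118). 0.28 kg. Origin: centre of the underside, z up. Alike when turned half round; either way will do.
- good_cell: The good cell; stands alone in the test cradle at the start. A blue battery cell with white top, 70 x 33 x 124 mm (x, y, z) with its two round terminals (6 mm high, 13 mm wide, at x = +-22 mm; white top at z = 118). 0.28 kg. Origin: centre of the underside, z up. Alike when turned half round; either way will do.
- copper_link: Loose copper link, 22 wide (x), 88 long (y), 4 mm thick, 60 g, with a hump in the middle (27 mm long, top 16 mm above the underside) to grip across the 22 mm. Origin: mid-length, at its flat underside, z up. Unfastened; at the start it lies on the -x terminals of the carrier's end and middle cells. Alike when turned half round.
- cell_carrier: Fixed black plate 100 x 190 x 8 mm, pockets at y = -60, 0, +60 mm, floor at z = 8 (78 x 41 mm, 4 mm play round a cell; lips flare 5 mm more, end 22 mm above its floor). The first two hold fixed cells and link (top z = 141). The pocket at y = +60 is the one to serve; 27 mm between cells. Loose link's place: x = -22, y = +30, z = 132, along y. Origin: centre of the underside.
- test_cradle: Fixed test cradle, dark brown base 138 x 84 mm. Its one pocket, with aluminium lips, is at x = +18 mm, y = 0, floor at z = 14 (78 x 41 mm, 4 mm play round a cell; lips flare 5 mm more, end 22 mm above its floor). Two binding posts, 45 mm high, at x = -47 mm. Origin: centre of the underside.
- rest_block: Fixed plain white plastic block 104 x 78 mm with one pocket at its centre, floor at z = 14 mm (78 x 41 mm, 4 mm play round a cell; lips flare 5 mm more, end 22 mm above its floor); empty at the start, a free spot for a cell. Origin: centre of the underside.
- parts_tray: Fixed shallow steel parts tray, 130 x 70 mm outside and 14 mm high with 3 mm walls and floor, open above and empty: a handy spot to lay the link meanwhile (its use is free). Origin: centre of the underside.
- solder_spool: Spool of solder with dark flanges, 54 mm across and 46 mm high, standing loose on the bench; a bystander, to be left alone. Origin: centre of its underside.

How it is judged:
By the outcome, as a careful person would: the job done as asked, in the order asked, and still so for the second after the job is handed in, with the robot touching nothing.
It also fails if it takes over 115 s, if anything falls off the work surface, if the arm or the gripper's body presses on something with over 40 N, if the wrist force passes 120 N, or if a joint passes its speed limit or range.

## Working session

There is one attempt and no reset: what is moved stays moved. The work goes in short steps, Python scripts to look and compute and a tool call to move; the robot and the scene stay as the last step left them, time stands still between calls to the robot, and variables do not carry over. Pictures are saved under pics/ and viewed, at most 14 in all, crops included, and the job is handed in when it is done.

Besides the shell and the picture viewer there is one more tool, called after "Call:" as a command line: name --pt "numbers of a row" for each row, then --argument value for the rest. play_rows: Moves the arm, as the interface text tells. Its arguments: {"type":"object","properties":{"motion":{"type":"array","items":{"type":"array","items":{"type":"number"}}},"newtons":{"type":"number"}},"required":["motion"]}

```bash
mkdir -p pics && ls && python3 - <<'E'
from rig import manip
import cv2
s=manip.get_state();print(s)
for n in("scene","top"):
    d=manip.get_image(n);cv2.imwrite(f"pics/{n}0.png",d["img"][:,:,::-1])
    print(n,d["fx"],d["cx"],d["cy"],d["R"],d["t"])
E
```

```text
pics
{'clock': 0.0, 'qpos': array([ 1.15699549e+00,  2.76585994e-01,  1.50613327e+00,  1.21626596e-05,
        1.36071388e+00, -1.21039531e-01]), 'qd': array([ 1.24102352e-03, -7.96379000e-04,  6.23512243e-04,  4.66845675e-04,
        6.45084253e-05,  2.57520573e-03]), 'effort': array([ 2.90805956e-04, -4.16766572e+01, -2.45807576e+01, -1.23712866e-04,
        1.10169151e-02, -2.51883404e-05]), 'position': array([0.16574975, 0.55003461, 0.2304448 ]), 'ee_rot': array([-2.48904490e-04,  1.45859652e-01,  9.89304864e-01, -8.85964298e-04]), 'contact_force': array([1.0046564 , 0.99522211, 0.73534499]), 'moment': array([-0.01989381,  0.03981576,  0.01003339]), 'gripper_force': 0.0, 'width': 0.08545362930738938}
scene 513.5530338607898 316.9266899992987 244.76634171877623 [[ 0.49838661 -0.86695153 -0.00241595]
 [-0.68246465 -0.39060857 -0.61779199]
 [ 0.53465202  0.30954805 -0.78633785]] [-0.28494788  0.33146496  1.01432196]
top 477.9862683566792 320.2587458116274 231.2012364518578 [[-0.0261587  -0.99944068 -0.02083385]
 [-0.98726395  0.02910037 -0.15640669]
 [ 0.15692549  0.01647712 -0.98747299]] [-0.05761313  0.4497832   1.0002445 ]
```

View pics/scene0.png

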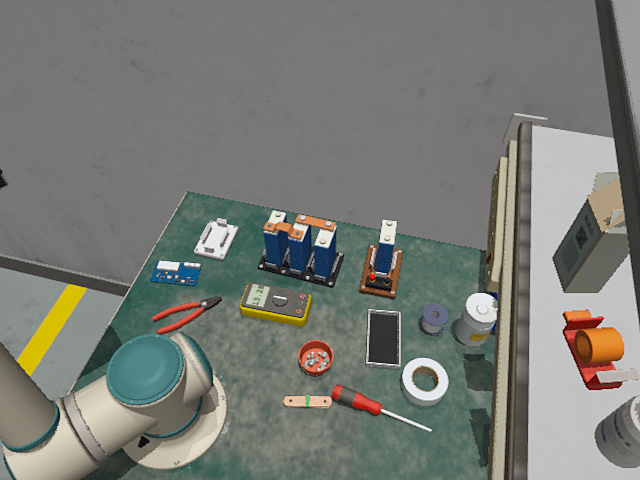

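View pics/top0.png

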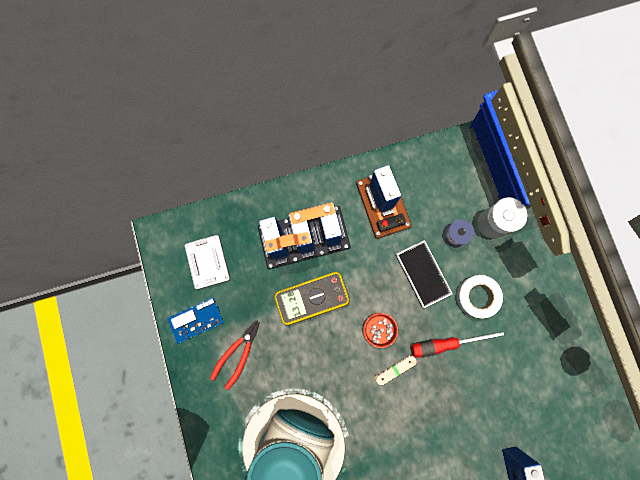

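The scene picture shows the carrier with its three cells at (300,250). The good cell in its cradle is at (385,250), the rest block at (215,237), the tray at (383,338) and the spool at (433,318).

In the top picture the failed cell is at (270,232), with the loose link at (287,242) on the near (-x) side. The good cell is at (385,185), the rest block at (207,262), the tray at (424,272) and the spool at (459,233).

I'll get coarse positions first, then check up close with the wrist camera.

```bash
cat > h.py <<'E'
from rig import manip
import numpy as np, cv2
from scipy.spatial.transform import Rotation as Ro
def cam(n,save=None):
    d=manip.get_image(n)
    if save: cv2.imwrite(f"pics/{save}.png",d["img"][:,:,::-1])
    return d
def plane(d,px,z):
    px=np.atleast_2d(np.asarray(px,float)); r=np.c_[(px[:,0]-d["cx"])/d["fx"],(px[:,1]-d["cy"])/d["fy"],np.ones(len(px))]@d["R"]
    c=-d["R"].T@d["t"]; return c+r*((z-c[2])/r[:,2])[:,None]
def tri(views):   # [(d,(u,v)),...] least-squares ray intersection, residual in m
    A=np.zeros((3,3));b=np.zeros(3);L=[]
    for d,p in views:
        r=d["R"].T@np.array([(p[0]-d["cx"])/d["fx"],(p[1]-d["cy"])/d["fy"],1]);r/=np.linalg.norm(r)
        c=-d["R"].T@d["t"];P=np.eye(3)-np.outer(r,r);A+=P;b+=P@c;L.append((P,c))
    X=np.linalg.solve(A,b);return X,max(np.linalg.norm(P@(X-c)) for P,c in L)
def proj(d,X):
    c=d["R"]@np.asarray(X)+d["t"];return c[0]/c[2]*d["fx"]+d["cx"],c[1]/c[2]*d["fy"]+d["cy"]
def pose():
    s=manip.get_state();q=s["ee_rot"];R=Ro.from_quat(np.r_[q[1:],q[0]]).as_matrix();return s,s["position"],R
def rows(target,yaw=None):
    """shift in move units (and turn about tool z so that tool y lies along world angle yaw, mod 180) from present pose"""
    s,p,R=pose();m=R.T@(np.asarray(target)-p)/.04;t=0
    if yaw is not None:
        a=np.degrees(np.arctan2(R[1,1],R[0,1])); t=-((yaw-a+90)%180-90)/10   # tool z down
    return np.round(m,3),round(t,3)
def blobs(mask,amin):
    o=[]
    for c in cv2.findContours(mask.astype(np.uint8)*255,cv2.RETR_EXTERNAL,cv2.CHAIN_APPROX_NONE)[0]:
        if cv2.contourArea(c)>amin:o.append((cv2.contourArea(c),cv2.minAreaRect(c)))
    return sorted(o,key=lambda x:-x[0])
E
python3 - <<'E'
from h import *
d=cam("top"); w=cam("wrist","w0")
s,p,R=pose();print("yaw of tool y",np.degrees(np.arctan2(R[1,1],R[0,1])))
print("cam in tool",R.T@(-w["R"].T@w["t"]-p), (w["R"]@R).round(3),w["fx"])
hsv=cv2.cvtColor(d["img"],cv2.COLOR_RGB2HSV);H,S,V=cv2.split(hsv)
white=(S<45)&(V>170)&(np.indices(H.shape)[0]<310)&(np.indices(H.shape)[1]<430)&(np.indices(H.shape)[0]>150)&(np.indices(H.shape)[1]>140)
for a,r in blobs(white,40):print("white",a,np.round(r[0]),np.round(r[1],1),round(r[2]),plane(d,r[0],.126)[0].round(3),"z0.03",plane(d,r[0],.03)[0].round(3),[d["range_z"][int(r[0][1]),int(r[0][0])]])
cu=(H>5)&(H<20)&(S>120)&(V>120)
for a,r in blobs(cu,60):print("cu",a,np.round(r[0]),np.round(r[1],1),round(r[2]),plane(d,r[0],.135)[0].round(3))
E
```

```text
yaw of tool y 73.22446204154743
cam in tool [ 0.07779025 -0.0005631  -0.14283818] [[ 0.     1.     0.   ]
 [-0.952  0.    -0.305]
 [-0.305 -0.     0.952]] 392.3196778452564
white 1596.5 [206. 262.] [47.5 35.7] 76 [0.38  0.154 0.126] z0.03 [0.389 0.178 0.03 ] [np.float32(1.0526612)]
white 487.5 [387. 183.] [32.9 16.2] 68 [ 0.528 -0.208  0.126] z0.03 [ 0.553 -0.22   0.03 ] [np.float32(0.95201415)]
white 329.5 [330. 225.] [23.3 16.2] 75 [ 0.445 -0.092  0.126] z0.03 [ 0.461 -0.092  0.03 ] [np.float32(0.9454097)]
white 314.5 [269. 229.] [21.1 17. ] 76 [0.442 0.03  0.126] z0.03 [0.458 0.042 0.03 ] [np.float32(0.9450377)]
white 249.0 [293. 301.] [21.5 18. ] 72 [ 0.298 -0.015  0.126] z0.03 [ 0.299 -0.007  0.03 ] [np.float32(1.0155928)]
white 149.5 [300. 228.] [13. 18.] 90 [ 0.442 -0.032  0.126] z0.03 [ 0.458 -0.026  0.03 ] [np.float32(0.94561595)]
white 114.0 [423. 274.] [60.8 32.2] 63 [ 0.344 -0.269  0.126] z0.03 [ 0.35  -0.288  0.03 ] [np.float32(1.0470172)]
white 51.0 [205. 304.] [ 3.9 17.5] 66 [0.298 0.156 0.126] z0.03 [0.299 0.181 0.03 ] [np.float32(1.0380727)]
cu 963.0 [384. 203.] [60.7 36.7] 70 [ 0.484 -0.198  0.135]
cu 340.5 [287. 241.] [12.6 44.3] 78 [ 0.416 -0.005  0.135]
cu 296.5 [312. 213.] [11.2 43.4] 76 [ 0.469 -0.056  0.135]
cu 197.5 [376. 330.] [26.6 20.1] 81 [ 0.24  -0.172  0.135]
```

View pics/w0.png

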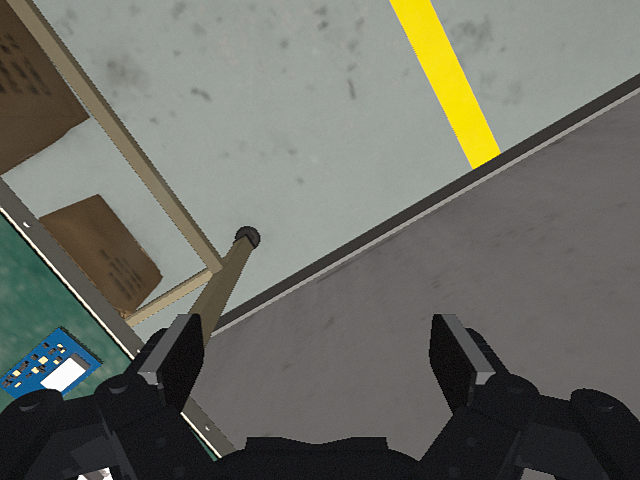

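The wrist picture shows only floor and the table edge, with the fingers in the lower third; image-up is tool +x. Next I'll move the camera over the carrier.

```bash
python3 - <<'E'
from h import *
print(rows([.42,-.04,.32],10))
E
```

```text
(array([-10.343, -12.297,  -2.219]), np.float64(6.322))
```

Call:
play_rows --pt "-0.9 -1.1 -0.4 0.6 85" --pt "-1.8 -2.2 -0.8 1.2 85" --pt "-2.7 -3.3 -1.2 1.8 85" --pt "-3.6 -4.4 -1.6 2.4 85" --pt "-4.6 -5.5 -2.2 3.0 85"

```text
clock: 0.82
position: [0.2779, 0.2862, 0.3189]
ee_rot: [-0.0, 0.398, 0.917, -0.0]
contact_force: [1.0, -0.1, 0.7]
width: 0.085
gripper_force: 0.0
```

```bash
python3 - <<'E'
from h import *
print(rows([.42,-.04,.32],10))
E
```

```text
(array([-8.384, -2.975, -0.025]), np.float64(3.308))
```

Call:
play_rows --pt "-1.4 -0.5 0 0.6 85" --pt "-2.8 -1.0 0 1.2 85" --pt "-4.2 -1.5 0 1.8 85" --pt "-5.6 -2.0 0 2.4 85" --pt "-7.0 -2.5 0 3.0 85"

```text
clock: 1.45
position: [0.3972, 0.0138, 0.3188]
ee_rot: [0.0, 0.622, 0.783, 0.001]
contact_force: [0.8, 0.7, 0.5]
width: 0.0848
gripper_force: 0.0
```

Call:
play_rows --pt "0 -0.1 0 0.3 85" --pt "0 -0.1 0 0.3 85"

```text
clock: 1.7
position: [0.3928, 0.014, 0.3184]
ee_rot: [-0.0, 0.642, 0.767, -0.0]
contact_force: [0.1, 0.3, -0.1]
width: 0.0853
gripper_force: 0.0
```

```bash
python3 - <<'E'
from h import *
d=cam("wrist","w1");np.save("w1.npy",d,allow_pickle=True);print(rows([.42,-.04,.32],10),pose()[0]["qpos"])
E
```

```text
(array([-1.467,  0.427, -0.037]), np.float64(0.024)) [-1.40476405e-01 -4.81619861e-02  1.67219017e+00  3.90626119e-04
  1.51790000e+00 -3.19263725e-01]
```

View pics/w1.png

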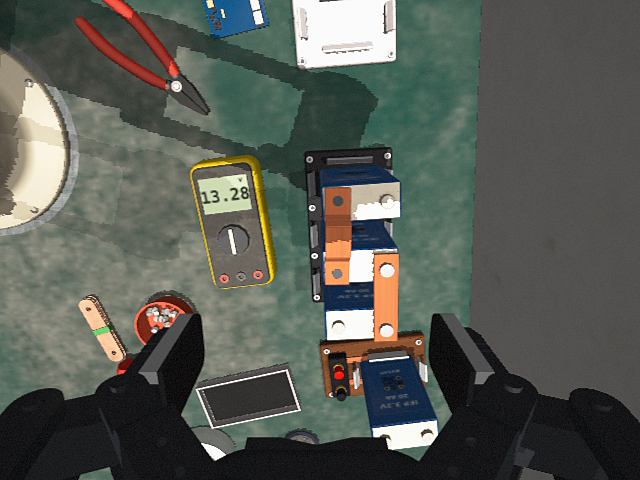

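The wrist picture shows everything in one view:
- The loose link runs from (338,190) to (338,285), with its hump near (338,237).
- The failed cell's free terminal is at (388,201) and the middle cell's at (387,270).
- The good cell's top is at (403,435), with the rest block at (345,30) and the tray at (248,397).

I'll shift about 80 mm for a second view and triangulate.

Call:
play_rows --pt "-1.0 0.3 0 0 85" --pt "-2.0 0.6 0 0 85" --pt "-2.0 0.6 0 0 85" --pt "-2.0 0.6 0 0 85"

```text
clock: 2.25
position: [0.4304, -0.0585, 0.3185]
ee_rot: [-0.001, 0.641, 0.768, 0.0]
contact_force: [-0.5, 0.2, -0.2]
width: 0.0848
gripper_force: 0.0
```

```bash
python3 - <<'E'
from h import *
d=cam("wrist","w2");np.save("w2.npy",d,allow_pickle=True);print(pose()[1])
E
```

```text
[ 0.43029394 -0.05840598  0.31866791]
```

View pics/w2.png

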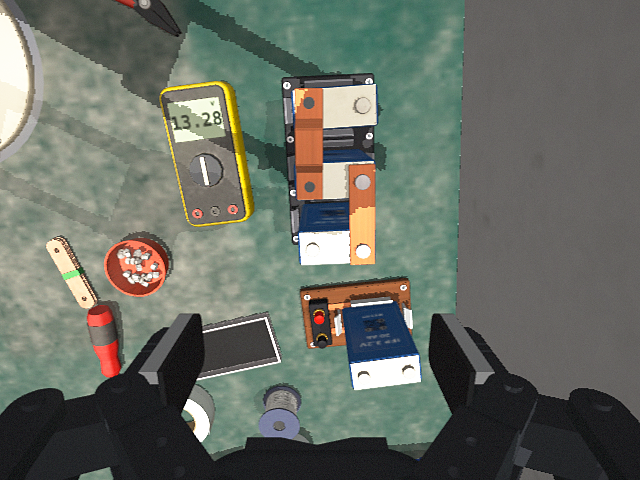

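The second view has the link holes at (308,103) and (309,187). The failed cell's +x terminal is at (362,106), the middle cell's at (362,181), and the good cell's terminals are at (363,374) and (406,368). I'll refine these pixels and triangulate.

```bash
cat >> h.py <<'E'
def ref(d,p,dark=True,w=9):
    """centroid of the spot that differs most from the window's median near p"""
    g=cv2.cvtColor(d["img"],cv2.COLOR_RGB2GRAY).astype(float);u,v=map(int,np.round(p))
    a=g[v-w:v+w+1,u-w:u+w+1];m=np.clip((np.median(a)-a) if dark else (a-np.median(a)),0,None);m=(m>.5*m[w-3:w+4,w-3:w+4].max())
    n,l,st,c=cv2.connectedComponentsWithStats(m.astype(np.uint8))
    k=min(range(1,n),key=lambda i:np.hypot(*(c[i]-w))+ (99 if st[i,4]<6 else 0));return u-w+c[k][0],v-w+c[k][1]
def load(n):return np.load(n,allow_pickle=True).item()
E
python3 - <<'E'
from h import *
a,b=load("w1.npy"),load("w2.npy")
for n,p,q in [("holeF",(337,201),(308,103)),("holeM",(337,273),(309,187))]:
    P,Q=ref(a,p),ref(b,q);X,e=tri([(a,P),(b,Q)]);print(n,np.round(P,1),np.round(Q,1),X.round(4),round(e,4),plane(b,Q,.136).round(4), plane(a,P,.136).round(4))
for n,p,q,z in [("tF",(388,201),(362,106),.132),("tM",(387,270),(362,181),.132),("good-x",(391,440),(363,374),.138),("good+x",(428,433),(406,368),.138)]:
    X,e=tri([(a,p),(b,q)]);print(n,X.round(4),round(e,4),plane(b,q,z).round(4),plane(a,p,z).round(4))
for d in(a,b):
    H,S,V=cv2.split(cv2.cvtColor(d["img"],cv2.COLOR_RGB2HSV));cu=(H>4)&(H<20)&(S>110)&(V>90)
    for A,r in blobs(cu,300):print("cu",A,np.round(r[0],1),np.round(r[1],1),round(r[2],1),plane(d,r[0],.136).round(4))
# tops as white quads + rest block
    wh=(S<40)&(V>165)
    for A,r in blobs(wh,300):print("wh",A,np.round(r[0],1),np.round(r[1],1),round(r[2],1),plane(d,r[0],.126).round(4))
cv2.imwrite("pics/z.png",np.hstack([cv2.resize(x["img"][y:y+150,u:u+130,::-1],None,fx=3,fy=3,interpolation=cv2.INTER_CUBIC) for x,u,y in((a,300,140),(b,280,60))]))
E
```

```text
holeF [337.5 200.6] [308.3 102.5] [0.4086 0.0267 0.1361] 0.0 [[0.4086 0.0267 0.136 ]] [[0.4087 0.0267 0.136 ]]
holeM [336.7 273.4] [309.4 186.6] [ 0.4208 -0.0384  0.1356] 0.0001 [[ 0.4209 -0.0382  0.136 ]] [[ 0.4207 -0.0382  0.136 ]]
tF [0.4518 0.0323 0.1283] 0.0006 [[0.4509 0.0319 0.132 ]] [[0.4515 0.0332 0.132 ]]
tM [ 0.4623 -0.0249  0.1425] 0.0002 [[ 0.4636 -0.0264  0.132 ]] [[ 0.4653 -0.0286  0.132 ]]
good-x [ 0.5009 -0.193   0.1577] 0.0028 [[ 0.5039 -0.2085  0.138 ]] [[ 0.5112 -0.2094  0.138 ]]
good+x [ 0.5428 -0.1906  0.1426] 0.0015 [[ 0.5433 -0.1943  0.138 ]] [[ 0.5464 -0.194   0.138 ]]
cu 3665.5 [369.1 324. ] [137.4 104.1] 82.9 [[ 0.4602 -0.0829  0.136 ]]
cu 2343.0 [338. 236.] [96. 26.] 90.0 [[ 0.4151 -0.0038  0.136 ]]
cu 614.5 [154.3 316.6] [30.5 51.8] 50.6 [[ 0.2625 -0.1106  0.136 ]]
wh 6334.0 [343.5  33.5] [ 67. 103.] 90.0 [[0.389  0.1535 0.126 ]]
wh 3866.5 [247.6 399.4] [43.4 98.5] 77.9 [[ 0.3585 -0.1957  0.126 ]]
wh 1880.5 [ 42.3 170.8] [38.7 75.2] 18.7 [[0.1579 0.0058 0.126 ]]
wh 1264.0 [349.9 324.4] [28.5 47.3] 87.8 [[ 0.4446 -0.0919  0.126 ]]
wh 1174.5 [405.5 435.7] [
[... 547 characters left out ...]
 90.0 [[0.1751 0.0023 0.126 ]]
wh 1985.5 [349.5 105.9] [40.1 54. ] 85.8 [[0.4415 0.0304 0.126 ]]
wh 1735.0 [385.6 372.4] [27.  68.5] 82.6 [[ 0.5291 -0.2109  0.126 ]]
wh 1522.0 [324.5 247.7] [32.9 50.2] 87.7 [[ 0.4441 -0.0921  0.126 ]]
wh 850.0 [348.  179.5] [37. 50.] 90.0 [[ 0.4525 -0.0281  0.126 ]]
wh 680.5 [38.8 62.8] [91.1 28. ] 81.1 [[0.1952 0.0179 0.126 ]]
wh 507.0 [198.2 418.5] [44.6 18.6] 68.2 [[ 0.349  -0.3016  0.126 ]]
wh 476.5 [ 20.9 141.9] [19.8 55.9] 38.9 [[ 0.1787 -0.0463  0.126 ]]
wh 427.0 [181.4 272.8] [23.5 30. ] 25.3 [[ 0.319  -0.1398  0.126 ]]
wh 422.5 [198.  111.4] [24.4 45.5] 82.9 [[0.3214 0.0041 0.126 ]]
wh 324.5 [235.3 236.7] [24.2 34.3] 85.6 [[ 0.3637 -0.0962  0.126 ]]
```

View pics/z.png

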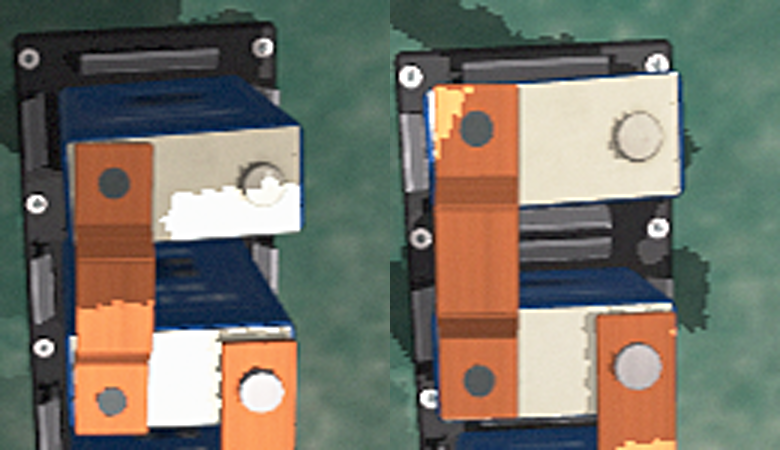

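The enlarged crops show the link lying flat, with its holes sharp in both views. They triangulate to z = 0.136, so the underside is at 0.132, centred at (0.4147, -0.0058) with carrier yaw about 10.6°. I'll move over the link, and measure the tray and rest block from the top view.

```bash
python3 - <<'E'
from h import *
d=cam("top");H,S,V=cv2.split(cv2.cvtColor(d["img"],cv2.COLOR_RGB2HSV))
m=np.zeros(H.shape,bool);m[235:315,390:460]=1
bl=(V<60)&m
for A,r in blobs(bl,300):
    q=plane(d,cv2.boxPoints(r),.006);print("tray",A,r,plane(d,r[0],.006).round(4),[np.degrees(np.arctan2(*(q[i+1]-q[i])[1::-1])).round(1) for i in(0,1)],np.linalg.norm(np.diff(q,axis=0),axis=1).round(3))
m[:]=0;m[225:300,175:240]=1
for A,r in blobs((S<45)&(V>150)&m,600):
    q=plane(d,cv2.boxPoints(r),.014);print("rest",A,r,plane(d,r[0],.02).round(4),[np.degrees(np.arctan2(*(q[i+1]-q[i])[1::-1])).round(1) for i in(0,1)],np.linalg.norm(np.diff(q,axis=0),axis=1).round(3))
a,b=load("w1.npy"),load("w2.npy")
print(tri([(a,(405.5,435.7)),(b,(385.6,372.4))]))
print(rows([.4147,-.0058,.19],10.6),rows([.4147,-.0058,.126],10.6))
E
```

```text
tray 1451.5 ((423.7327575683594, 273.48028564453125), (56.35544204711914, 28.355579376220703), 62.78388977050781) [[ 0.3524 -0.2933  0.006 ]] [np.float64(-64.5), np.float64(-156.2)] [0.063 0.122 0.062]
rest 1127.5 ((206.52944946289062, 261.61767578125), (47.536983489990234, 35.16766357421875), 75.96376037597656) [[0.3904 0.1804 0.02  ]] [np.float64(-77.4), np.float64(-165.8)] [0.078 0.106 0.076]
rest 630.5 ((187.59999084472656, 248.70001220703125), (14.230247497558594, 54.074947357177734), 18.434947967529297) [[0.42   0.2225 0.02  ]] [np.float64(-17.5), np.float64(-110.0)] [0.119 0.032 0.119]
(array([ 0.52701481, -0.20648588,  0.13241523]), np.float64(9.295662038603177e-05))
(array([ 1.362, -0.148,  3.22 ]), np.float64(-0.025)) (array([ 1.361, -0.148,  4.82 ]), np.float64(-0.025))
```

Call:
play_rows --pt "0.7 -0.1 1.2 0 50" --pt "1.36 -0.15 2.2 0 50" --pt "1.36 -0.15 3.2 0 50" --pt "1.36 -0.15 3.4 0 50" --pt "1.36 -0.15 3.4 0 50"

```text
clock: 2.98
position: [0.4156, -0.007, 0.1833]
ee_rot: [0.0, 0.641, 0.768, 0.0]
contact_force: [-0.4, 0.5, 0.5]
width: 0.0497
gripper_force: 0.0
```

```bash
python3 - <<'E'
from h import *
d=cam("wrist","w3");print(rows([.4147,-.0058,.126],10.6),pose()[1]);print(proj(d,[.4147,-.0058,.148]),proj(d,pose()[1]))
E
```

```text
(array([ 0.044, -0.037,  1.45 ]), np.float64(-0.035)) [ 0.41631189 -0.00727106  0.18399194]
(np.float64(314.61389528147896), np.float64(278.54202080185144)) (np.float64(317.6055316976951), np.float64(317.484164240289))
```

View pics/w3.png

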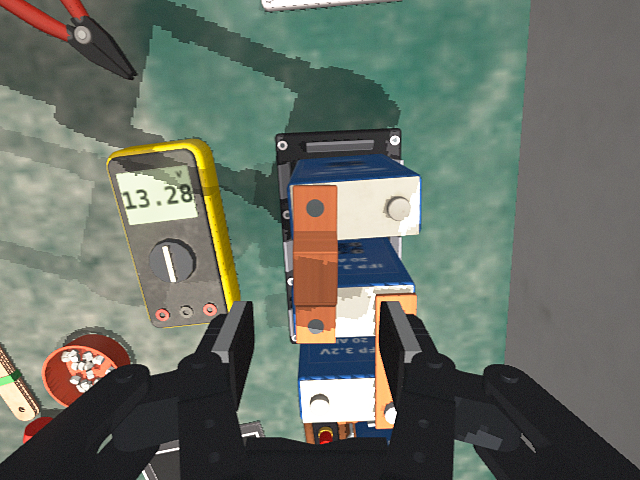

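The view from above the link has the hump at (315,272) between the finger tips at (238,303) and (390,303), aligned. I'll descend and grip.

Call:
play_rows --pt "0.04 -0.03 0.8 0 45" --pt "0.04 -0.03 1.3 0 45" --pt "0.04 -0.03 1.45 0 45" --pt "0.04 -0.03 1.45 0 10" --pt "0.04 -0.03 1.45 0 10" --newtons 40

```text
clock: 3.65
position: [0.415, -0.0062, 0.1259]
ee_rot: [0.001, 0.641, 0.767, 0.001]
contact_force: [0.6, -0.3, 1.7]
width: 0.0212
gripper_force: 39.6
```

Call:
play_rows --pt "0 0 0 0 10" --pt "0 0 0 0 10" --pt "0 0 0 0 10"

```text
clock: 4.03
position: [0.415, -0.0062, 0.1259]
ee_rot: [0.001, 0.641, 0.767, 0.001]
contact_force: [0.5, -0.8, 5.6]
width: 0.0209
gripper_force: 40.1
```

Call:
play_rows --pt "0 0 -0.2 0 10" --pt "0 0 -0.8 0 10" --pt "0 0 -1.8 0 10" --pt "0 0 -2.5 0 10" --pt "0 0 -2.5 0 10"

```text
clock: 4.65
position: [0.4151, -0.0061, 0.2268]
ee_rot: [0.002, 0.641, 0.767, 0.001]
contact_force: [0.4, -0.5, -1.0]
width: 0.0208
gripper_force: 39.4
```

```bash
python3 - <<'E'
from h import *
d=cam("wrist","w4");s,p,R=pose();print(p,s["width"],s["gripper_force"],s["contact_force"])
print(proj(d,p),rows([.3524,-.2933,.12],24.2+90),rows([.3524,-.2933,.12],24.2-90),rows([.3524,-.2933,.005],24.2-90),s["qpos"])
E
```

```text
[ 0.41394257 -0.00588102  0.22522068] 0.021782584150822196 39.375935196876526 [-0.39290415 -0.44481787 -0.62312196]
(np.float64(313.2915499461379), np.float64(313.10558439439916)) (array([-6.797, -2.794,  2.629]), np.float64(7.603)) (array([-6.797, -2.794,  2.629]), np.float64(7.603)) (array([-6.796, -2.798,  5.504]), np.float64(7.603)) [-1.82777831e-01  3.24788246e-02  1.82354668e+00  1.59899471e-04
  1.28398471e+00 -3.61285722e-01]
```

View pics/w4.png

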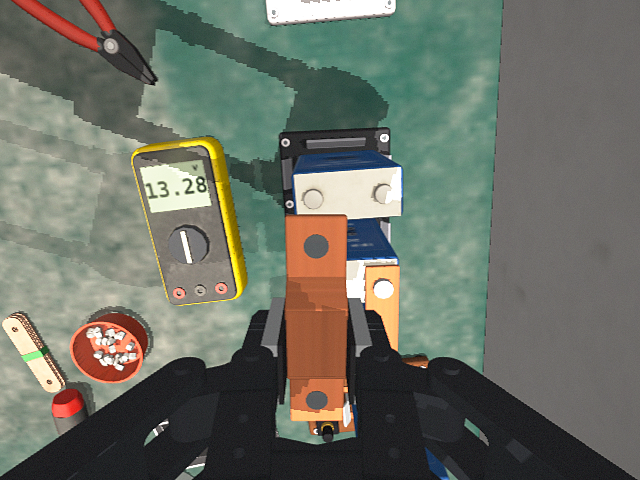

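The link is gripped squarely by its hump, with its far hole at (316,245), and both failed-cell terminals are bare at (313,198) and (384,193). Next is the tray.

Call:
play_rows --pt "-1.4 -0.5 0 1.0 10" --pt "-2.8 -1.1 0 2.0 10" --pt "-4.2 -1.7 0 3.0 10" --pt "-5.6 -2.3 0 4.0 10" --pt "-6.8 -2.8 0 5.0 10"

```text
clock: 5.32
position: [0.3503, -0.2947, 0.223]
ee_rot: [-0.002, 0.907, 0.421, -0.0]
contact_force: [1.0, 0.0, -0.5]
width: 0.0212
gripper_force: 39.4
```

Call:
play_rows --pt "0 0 0.8 1.0 10" --pt "0 0 1.6 2.0 10" --pt "0 0 2.4 2.6 10" --pt "0 0 2.6 2.6 10"

```text
clock: 5.82
position: [0.3498, -0.2913, 0.1176]
ee_rot: [-0.003, 0.978, 0.21, -0.002]
contact_force: [-0.3, 0.4, -0.3]
width: 0.0212
gripper_force: 39.3
```

```bash
python3 - <<'E'
from h import *
d=cam("wrist","w5");s,p,R=pose();print(p,rows([.3524,-.2933,.006],24.2-90))
for x,y in((62,32),(62,-32),(-62,32),(-62,-32)):
    c,q=np.cos(np.radians(24.2)),np.sin(np.radians(24.2));print(np.round(proj(d,[.3524+(c*x-q*y)/1e3,-.2933+(q*x+c*y)/1e3,.012])))
E
```

```text
[ 0.35031269 -0.29176113  0.1180102 ] (array([0.037, 0.073, 2.8  ]), np.float64(0.012))
[269. 140.]
[373. 140.]
[275. 320.]
[365. 320.]
```

View pics/w5.png

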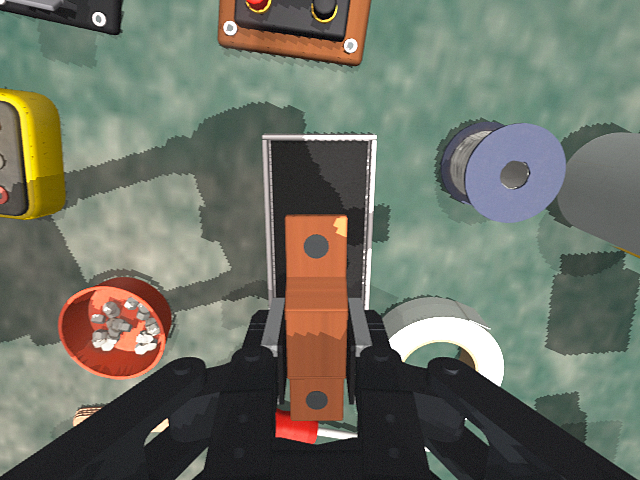

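The tray outline sits where predicted, corners at (268,138) and (373,138), and the link is parallel to it and centred. I'll lower it, watching the force.

Call:
play_rows --pt "0.02 0.05 1.0 0 10" --pt "0.04 0.07 1.8 0 10" --pt "0.04 0.07 2.4 0 10" --pt "0.04 0.07 2.7 0 10" --pt "0.04 0.07 2.7 0 10"

```text
clock: 6.5
position: [0.3546, -0.2954, 0.0126]
ee_rot: [-0.0, 0.978, 0.21, -0.0]
contact_force: [0.2, -0.1, -0.5]
width: 0.0211
gripper_force: 39.4
```

Call:
play_rows --pt "0 0 0.05 0 10" --pt "0 0 0.1 0 10" --pt "0 0 0.1 0 10"

```text
clock: 6.88
position: [0.3546, -0.2955, 0.009]
ee_rot: [0.0, 0.978, 0.21, 0.0]
contact_force: [0.3, 0.2, -0.5]
width: 0.021
gripper_force: 39.4
```

Call:
play_rows --pt "0 0 0.06 0 10" --pt "0 0 0.12 0 10" --pt "0 0 0.12 0 10" --pt "0 0 0.12 0 27" --pt "0 0 0.12 0 29"

```text
clock: 7.5
position: [0.3543, -0.2951, 0.0038]
ee_rot: [-0.0, 0.978, 0.21, -0.0]
contact_force: [0.0, 0.0, -0.4]
width: 0.029
gripper_force: 0.3
```

Call:
play_rows --pt "0 0 0 0 29" --pt "0 0 -0.2 0 29" --pt "0 0 -1.0 0 29" --pt "0 0 -2.4 0 40" --pt "0 0 -3.9 0 85"

```text
clock: 8.12
position: [0.3543, -0.2952, 0.1618]
ee_rot: [-0.0, 0.978, 0.21, -0.0]
contact_force: [0.1, -1.2, 0.9]
width: 0.057
gripper_force: 0.0
```

```bash
python3 - <<'E'
from h import *
d=cam("wrist","w6");np.save("w6.npy",d,allow_pickle=True);s,p,R=pose();print(p,s["width"])
F=[.4308,.0277];print(rows([*F,.25],10.6),rows([*F,.079],10.6))
E
```

```text
[ 0.3577533  -0.29893944  0.16975308] 0.06417565963742043
(array([ 5.027, -6.666, -2.081]), np.float64(-7.636)) (array([ 5.007, -6.729,  2.193]), np.float64(-7.636))
```

View pics/w6.png

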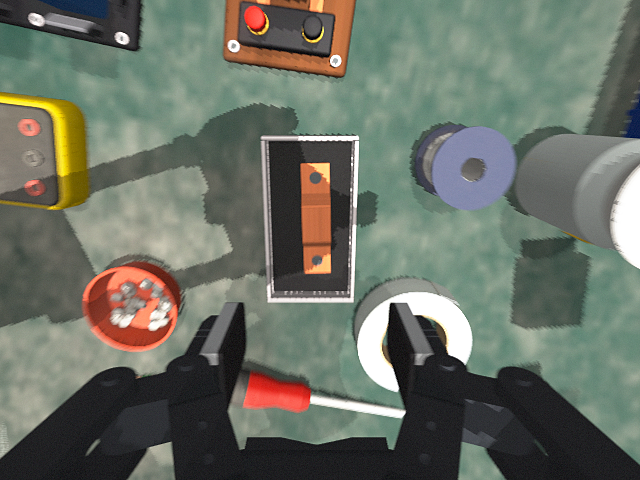

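The link lies flat in the tray at (316,217) and the spool is untouched at (465,167). Next I'll hover over the failed cell.

Call:
play_rows --pt "0.5 -0.7 -1.0 -0.9 85" --pt "1.5 -2.0 -2.1 -1.9 85" --pt "2.5 -3.3 -2.1 -2.9 85" --pt "3.4 -4.5 -2.1 -3.9 85" --pt "4.2 -5.6 -2.1 -4.9 85"

```text
clock: 8.8
position: [0.4148, -0.027, 0.245]
ee_rot: [0.001, 0.801, 0.598, 0.001]
contact_force: [0.9, 0.1, 0.4]
width: 0.0851
gripper_force: 0.0
```

```bash
python3 - <<'E'
from h import *
F=[.4308,.0277];print(pose()[1],rows([*F,.25],10.6))
E
```

```text
[ 0.4148485  -0.02696187  0.24501418] (array([ 1.424, -0.005, -0.124]), np.float64(-2.709))
```

Call:
play_rows --pt "0.7 0 -0.1 -0.9 85" --pt "1.4 0 -0.1 -1.8 85" --pt "1.4 0 -0.1 -2.7 85" --pt "1.4 0 -0.1 -2.7 85"

```text
clock: 9.3
position: [0.4305, 0.0253, 0.2483]
ee_rot: [0.0, 0.642, 0.767, 0.0]
contact_force: [-0.3, 0.4, -0.3]
width: 0.0851
gripper_force: 0.0
```

```bash
cat >> h.py <<'E'
def top(d,z,near,rad=.05):
    """white cell top: rays onto plane z, points near 'near'; centre and yaw of long side"""
    H,S,V=cv2.split(cv2.cvtColor(d["img"],cv2.COLOR_RGB2HSV));m=((S<60)&(V>110)).astype(np.uint8)
    v,u=np.nonzero(m);X=plane(d,np.c_[u,v],z)[:,:2];k=np.hypot(*(X-near).T)<rad
    m2=np.zeros_like(m);m2[v[k],u[k]]=1;m2=cv2.morphologyEx(m2,cv2.MORPH_OPEN,np.ones((5,5)))
    c=max(cv2.findContours(m2,cv2.RETR_EXTERNAL,cv2.CHAIN_APPROX_NONE)[0],key=cv2.contourArea)
    r=cv2.minAreaRect((plane(d,c[:,0,:],z)[:,:2]*1e4).astype(np.float32));q=cv2.boxPoints(r);e=q[1]-q[0],q[2]-q[1]
    l=max(e,key=np.linalg.norm);yaw=(np.degrees(np.arctan2(l[1],l[0]))+90)%180-90
    return np.array(r[0])/1e4,np.sort(r[1])/1e4,yaw
E
python3 - <<'E'
from h import *
d=cam("wrist","w7");np.save("w7.npy",d,allow_pickle=True);s,p,R=pose();print(p)
print(top(d,.126,[.4308,.0277]));F=[.4308,.0277]
print(top(load("w6.npy"),.132,[.527,-.2065]) if 0 else "",rows([*F,.085],10.6),[np.round(proj(d,[*F,.126]))])
E
```

```text
[0.43047575 0.02499939 0.24819864]
(array([0.43174077, 0.02006747]), array([0.04766646, 0.06955646]), np.float32(11.535004))
 (array([0.066, 0.017, 4.08 ]), np.float64(-0.052)) [array([317., 228.])]
```

View pics/w7.png

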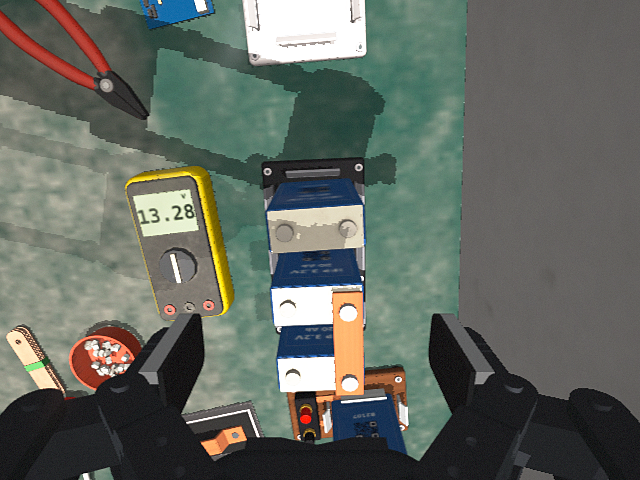

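The failed cell's top is centred at about (316,229) against a prediction of (317,228), so I'll descend and grip it across its 70 mm.

Call:
play_rows --pt "0.05 0 1.3 -0.05 85" --pt "0.05 0 2.4 -0.05 85" --pt "0.05 0 3.3 -0.05 85" --pt "0.05 0 3.9 -0.05 85" --pt "0.05 0 4.05 -0.05 85" --newtons 60

```text
clock: 9.98
position: [0.4291, 0.0266, 0.0848]
ee_rot: [-0.001, 0.639, 0.769, -0.001]
contact_force: [0.0, -0.6, -0.0]
width: 0.0847
gripper_force: 0.0
```

Call:
play_rows --pt "0 0 0 0 60" --pt "0 0 0 0 60" --pt "0 0 0 0 60"

```text
clock: 10.35
position: [0.4308, 0.0269, 0.0866]
ee_rot: [0.001, 0.638, 0.77, 0.001]
contact_force: [0.3, 0.4, 0.8]
width: 0.0696
gripper_force: 67.9
```

Call:
play_rows --pt "0 0 -0.1 0 60" --pt "0 0 -0.5 0 60" --pt "0 0 -1.2 0 60" --pt "0 0 -2.0 0 60" --pt "0 0 -2.5 0 60"

```text
clock: 10.98
position: [0.4306, 0.027, 0.1875]
ee_rot: [0.001, 0.638, 0.77, 0.001]
contact_force: [0.4, 0.6, -3.1]
width: 0.0696
gripper_force: 68.3
```

```bash
python3 - <<'E'
from h import *
d=cam("wrist","w8");np.save("w8.npy",d,allow_pickle=True);s,p,R=pose();print(p,s["width"],s["gripper_force"],s["contact_force"],s["moment"])
# rest block: white blob in both wrist views
t=cam("top");m=np.zeros((480,640),bool)
for n in("w1.npy","w8.npy"):
    e=load(n);H,S,V=cv2.split(cv2.cvtColor(e["img"],cv2.COLOR_RGB2HSV))
    for A,r in blobs((S<45)&(V>150),2500):
        print(n,A,np.round(r[0]),plane(e,r[0],.014).round(4),np.round(r[1]),round(r[2],1))
print(rows([.3904,.1804,.19],14))
E
```

```text
[0.43198508 0.02683782 0.1895774 ] 0.06959732494326488 68.46887064166367 [ 0.37351495 -0.52799755 -0.93806123] [ 0.00200762 -0.02934609  0.02692203]
w1.npy 6369.5 [344.  34.] [[0.3924 0.1741 0.014 ]] [ 68. 103.] 90.0
w1.npy 3882.5 [248. 399.] [[ 0.3515 -0.2911  0.014 ]] [44. 98.] 77.9
w1.npy 3385.5 [ 42. 146.] [[0.0844 0.0054 0.014 ]] [ 47. 125.] 6.3
w8.npy 24064.5 [ 80. 268.] [[ 0.2392 -0.0575  0.014 ]] [299. 160.] 90.0
w8.npy 19456.0 [317. 388.] [[ 0.4637 -0.1421  0.014 ]] [111. 221.] 86.8
w8.npy 7269.0 [302.  28.] [[0.3955 0.161  0.014 ]] [ 55. 149.] 90.0
w8.npy 2880.0 [136. 232.] [[ 0.2848 -0.0161  0.014 ]] [52. 76.] 85.5
(array([ 3.964, -0.302, -0.055]), np.float64(-0.327))
```

View pics/w8.png

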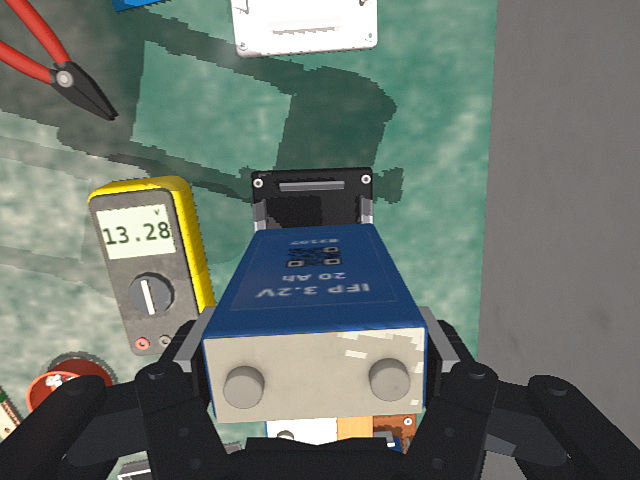

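The failed cell hangs upright in the grip, and I can see the empty pocket edge at (312,185). I'll move part way to get a full view of the rest block.

Call:
play_rows --pt "0.7 0 -0.2 0 60" --pt "1.4 -0.1 -0.2 0 60" --pt "1.9 -0.15 -0.2 -0.3 60" --pt "1.9 -0.15 -0.2 -0.3 60"

```text
clock: 11.58
position: [0.4088, 0.1013, 0.1928]
ee_rot: [-0.001, 0.617, 0.787, -0.001]
contact_force: [-0.3, -1.3, -3.4]
width: 0.0698
gripper_force: 68.3
```

```bash
python3 - <<'E'
from h import *
d=cam("wrist","w9");np.save("w9.npy",d,allow_pickle=True);s,p,R=pose();print(p)
H,S,V=cv2.split(cv2.cvtColor(d["img"],cv2.COLOR_RGB2HSV))
for A,r in blobs((S<45)&(V>150),1500):
    q=plane(d,cv2.boxPoints(r),.014);print(A,np.round(r[0]),plane(d,r[0],.014).round(4),np.round(r[1]),round(r[2],1),np.linalg.norm(np.diff(q,axis=0),axis=1).round(3))
E
```

```text
[0.40940345 0.10054421 0.19299843]
21990.0 [ 69. 293.] [[ 0.2106 -0.024   0.014 ]] [139. 268.] 0.0 [0.276 0.112 0.27 ]
18060.0 [318. 389.] [[ 0.4523 -0.0699  0.014 ]] [115. 221.] 85.8 [0.205 0.133 0.228]
13641.5 [321. 105.] [[0.3916 0.1854 0.014 ]] [105. 137.] 89.3 [0.102 0.077 0.11 ]
2384.0 [155. 309.] [[ 0.2874 -0.0213  0.014 ]] [45. 69.] 88.4 [0.062 0.046 0.065]
```

View pics/w9.png

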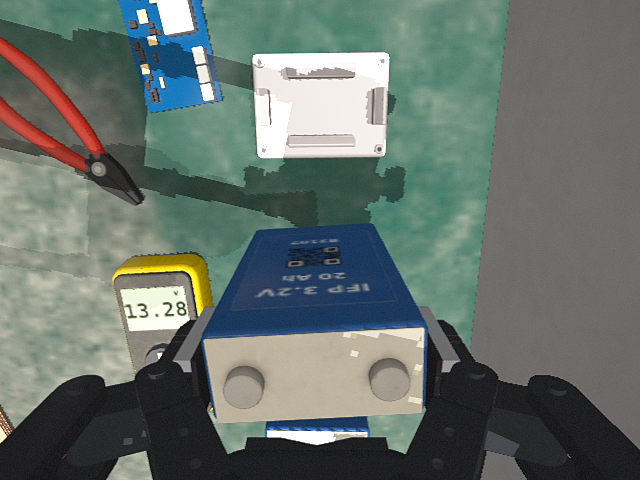

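The rest block is fully visible, with its corner screws at about (262,62), (382,60), (377,148) and (263,150). I'll cast these to the block top.

```bash
python3 - <<'E'
from h import *
d=load("w9.npy")
for z in(.010,.016):
    P=plane(d,[(262,62),(382,60),(377,148),(263,150)],z)[:,:2];c=P.mean(0);e=(P[1]-P[0])+(P[2]-P[3]);f=(P[0]-P[3])+(P[1]-P[2]);print(z,c.round(4),np.degrees(np.arctan2(e[1],e[0])),np.degrees(np.arctan2(f[1],f[0]))-90,np.linalg.norm(e)/2,np.linalg.norm(f)/2)
# outline of the block in two views -> height
H,S,V=cv2.split(cv2.cvtColor(d["img"],cv2.COLOR_RGB2HSV))
t=cam("top");print(tri([(d,(321,105)),(t,(206.5,261.6))]))
s,p,R=pose();print(rows([.391,.182,.19],13.5))
E
```

```text
0.01 [0.3918 0.1844] 14.778125810201443 12.691182150384094 0.09182315295179679 0.06531115650061535
0.016 [0.3917 0.1843] 14.77812581020145 12.691182150384066 0.09013229671736851 0.06410849929928009
(array([0.39197971, 0.18553978, 0.00109377]), np.float64(0.00040208276129108725))
(array([2.099, 0.029, 0.079]), np.float64(0.023))
```

Call:
play_rows --pt "0.8 0.02 0.1 0 60" --pt "1.6 0.02 0.1 0 60" --pt "2.12 0.02 0.1 0 60" --pt "2.12 0.02 0.1 0 60" --pt "2.12 0.02 0.1 0 60"

```text
clock: 12.3
position: [0.3911, 0.1821, 0.1896]
ee_rot: [0.0, 0.618, 0.786, -0.0]
contact_force: [-0.5, -0.5, -3.9]
width: 0.0697
gripper_force: 68.3
```

```bash
python3 - <<'E'
from h import *
print(pose()[1],rows([.3915,.183,.0966],13.7))
E
```

```text
[0.39113437 0.18208778 0.18961852] (array([0.022, 0.015, 2.325]), np.float64(-0.002))
```

Call:
play_rows --pt "0.02 0.01 0.7 0 60" --pt "0.02 0.01 1.3 0 60" --pt "0.02 0.01 1.7 0 60" --pt "0.02 0.01 2.0 0 60" --pt "0.02 0.01 2.2 0 60"

```text
clock: 12.92
position: [0.3913, 0.1834, 0.1014]
ee_rot: [0.0, 0.618, 0.786, -0.0]
contact_force: [0.2, 0.5, -2.8]
width: 0.0698
gripper_force: 68.4
```

Call:
play_rows --pt "0 0 0.06 0 60" --pt "0 0 0.12 0 60" --pt "0 0 0.18 0 60" --pt "0 0 0.2 0 60"

```text
clock: 13.42
position: [0.3911, 0.184, 0.094]
ee_rot: [0.0, 0.617, 0.787, 0.0]
contact_force: [-0.0, -0.5, -3.4]
width: 0.0696
gripper_force: 68.4
```

Call:
play_rows --pt "0 0 0.03 0 60" --pt "0 0 0.05 0 60" --pt "0 0 0.05 0 60"

```text
clock: 13.8
position: [0.3911, 0.1841, 0.0926]
ee_rot: [0.0, 0.618, 0.787, 0.0]
contact_force: [-3.1, -1.0, 5.2]
width: 0.0699
gripper_force: 69.1
```

Contact came at the predicted height (force went from -3.4 to +5 N), so the cell is seated. I'll release it and go for the good cell.

Call:
play_rows --pt "0 0 0 0 80" --pt "0 0 0 0 85" --pt "0 0 0 0 85"

```text
clock: 14.18
position: [0.3912, 0.184, 0.0918]
ee_rot: [0.0, 0.618, 0.787, 0.0]
contact_force: [-0.5, -0.5, -0.6]
width: 0.085
gripper_force: 0.0
```

Call:
play_rows --pt "0 0 -0.3 0 85" --pt "0 0 -1.3 0 85" --pt "0 0 -2.6 0 85" --pt "-0.5 0 -3.8 0 85" --pt "-1.5 0 -4.0 0 85"

```text
clock: 14.8
position: [0.4075, 0.1262, 0.2565]
ee_rot: [0.003, 0.616, 0.787, 0.003]
contact_force: [0.1, -0.8, -0.3]
width: 0.085
gripper_force: 0.0
```

```bash
python3 - <<'E'
from h import *
d=cam("wrist","w10");np.save("w10.npy",d,allow_pickle=True);print(pose()[1],rows([.50,-.14,.26],5))
print([np.round(proj(d,[.3915+.0,.1835,z]),1) for z in(.132,.138)])
E
```

```text
[0.40824802 0.12117344 0.25585508] (array([-6.887,  0.681, -0.055]), np.float64(0.871))
[array([311.8, 144.5]), array([311.8, 145.1])]
```

View pics/w10.png

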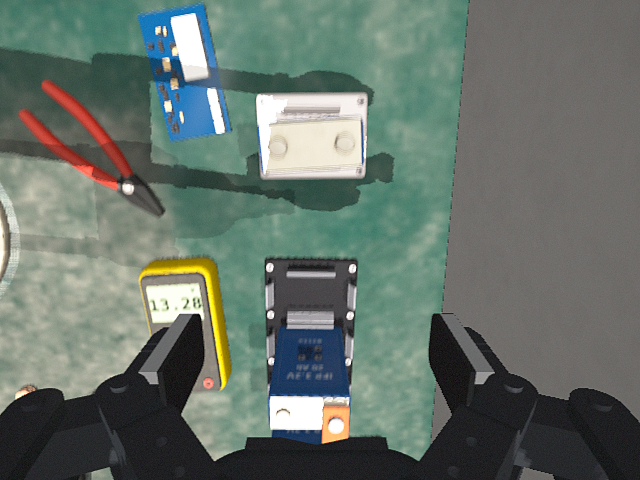

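The failed cell stands upright in the rest block, its top at (315,144) against a predicted (312,145). I'll hover over the good cell and check the carrier pocket estimate from this picture.

```bash
python3 - <<'E'
from h import *
d=load("w10.npy")
P=plane(d,[(268,267),(352,267),(350,312),(270,315),(348,362)],.009)[:,:2];print(P.round(4))
th=np.radians(10.6);X=np.array([np.cos(th),np.sin(th)]);Y=np.array([-X[1],X[0]]);O=np.array([.4418,-.0313])
print(((P-O)@np.c_[X,Y]).round(4))
print(rows([.527,-.2065,.26],19.8),proj(d,[.4308,.0277,.008]))
E
```

```text
[[ 0.3781  0.0407]
 [ 0.4652  0.0619]
 [ 0.4773  0.0098]
 [ 0.3919 -0.0147]
 [ 0.4923 -0.0531]]
[[-0.0494  0.0825]
 [ 0.0401  0.0874]
 [ 0.0425  0.0339]
 [-0.046   0.0254]
 [ 0.0456 -0.0307]]
(array([-8.663,  0.943, -0.041]), np.float64(-0.609)) (np.float64(313.11338758772087), np.float64(288.1818027675999))
```

Call:
play_rows --pt "-1.4 0.1 0 -0.1 85" --pt "-2.9 0.3 0 -0.2 85" --pt "-4.4 0.4 0 -0.3 85" --pt "-5.9 0.6 0 -0.4 85" --pt "-7.3 0.75 0 -0.6 85"

```text
clock: 15.48
position: [0.5042, -0.1529, 0.2525]
ee_rot: [0.0, 0.575, 0.818, 0.0]
contact_force: [0.0, 1.1, 0.5]
width: 0.0851
gripper_force: 0.0
```

Call:
play_rows --pt "-0.5 0.1 0 0 85" --pt "-0.5 0.1 0 0 85" --pt "-0.5 0.1 0 0 85"

```text
clock: 15.85
position: [0.5134, -0.1666, 0.2519]
ee_rot: [-0.001, 0.575, 0.818, 0.0]
contact_force: [-0.4, -0.2, -0.5]
width: 0.0852
gripper_force: 0.0
```

```bash
python3 - <<'E'
from h import *
d=cam("wrist","w11");np.save("w11.npy",d,allow_pickle=True);print(pose()[1],rows([.527,-.2065,.26],19.8))
a,b=load("w1.npy"),load("w2.npy")
pa=[(309.3,159.3),(387.3,155.7),(312,207.7)];pb=[(286,85),(369,81.3),(290,139.3)]
for p,q in zip(pa,pb):
    p,q=ref(a,p,False,5),ref(b,q,False,5);print("screw",np.round(p,1),np.round(q,1),*[np.round(x,4) for x in tri([(a,p),(b,q)])],plane(a,p,.009).round(4),plane(b,q,.009).round(4))
E
```

```text
[ 0.51343288 -0.16650614  0.25204314] (array([-1.055, -0.02 , -0.2  ]), np.float64(0.001))
screw [309.1 159.1] [286.4  85. ] [0.3793 0.0434 0.0104] 0.0 [[0.3793 0.0432 0.009 ]] [[0.3792 0.0434 0.009 ]]
screw [387.8 155.4] [368.6  80.3] [0.4645 0.0633 0.0159] 0.0003 [[0.4661 0.063  0.009 ]] [[0.465  0.0638 0.009 ]]
screw [311.6 207.6] [290.  138.8] [ 0.3919 -0.0111  0.0107] 0.0002 [[ 0.3918 -0.0116  0.009 ]] [[ 0.3919 -0.0112  0.009 ]]
```

View pics/w11.png

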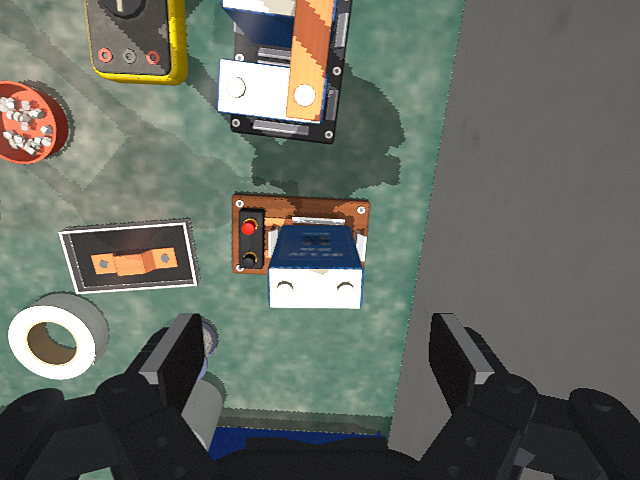

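In this view the good cell's terminals are at (284,289) and (345,289) and the cradle screws at (240,203), (362,210) and (240,268). The carrier's far-end screws are at (236,124) and (328,134), and the link and spool are undisturbed. I'll work out the cell, cradle and carrier poses from these.

```bash
python3 - <<'E'
from h import *
d=load("w11.npy")
def L(n,ps,z):
    P=np.array([plane(d,ref(d,p,False,5) if z<.03 else p,z)[0,:2] for p in ps]);print(n,P.round(4).tolist(),"mid",P[:2].mean(0).round(4),"yaw",np.degrees(np.arctan2(*(P[1]-P[0])[::-1])).round(1));return P
L("term",[(284.5,289),(345,289)],.138)
L("top",[(269,287.5),(362,287.5)],.132)
C=L("cradle screws",[(240,203),(362,210),(240,268)],.014)
E=L("carrier -y end",[(236,124),(328,134),(336,71)],.009)
print("carrier O",(E[:2].mean(0)+np.array([.4224,.05335]))/2)
e=C[1]-C[2];print("cradle centre",(C[1]+C[2])/2, np.linalg.norm(C[1]-C[0]),np.linalg.norm(C[2]-C[0]))
H,S,V=cv2.split(cv2.cvtColor(d["img"],cv2.COLOR_RGB2HSV))
print(rows([.5265,-.208,.091],19.5))
E
```

```text
term [[0.5056, -0.2121], [0.5463, -0.1974]] mid [ 0.526  -0.2047] yaw 19.8
top [[0.495, -0.2175], [0.559, -0.1945]] mid [ 0.527 -0.206] yaw 19.8
cradle screws [[0.4431, -0.1964], [0.5585, -0.1619], [0.4627, -0.2627]] mid [ 0.5008 -0.1791] yaw 16.6
carrier -y end [[0.4175, -0.1245], [0.5034, -0.1048], [0.491, -0.0502]] mid [ 0.4605 -0.1146] yaw 12.9
carrier O [ 0.44142848 -0.03064157]
cradle centre [ 0.5106107  -0.21233494] 0.12041434047545277 0.06920225731978295
(array([-1.091, -0.044,  4.025]), np.float64(0.031))
```

```bash
python3 - <<'E'
from h import *
print(rows([.5268,-.206,.092],18.8))
E
```

```text
(array([-1.047, -0.02 ,  4.   ]), np.float64(0.101))
```

Call:
play_rows --pt "-1.05 -0.02 0 0.1 85" --pt "-1.05 -0.02 0.8 0.1 85" --pt "-1.05 -0.02 2.0 0.1 85" --pt "-1.05 -0.02 3.1 0.1 85" --pt "-1.05 -0.02 3.7 0.1 85" --newtons 60

```text
clock: 16.52
position: [0.526, -0.2056, 0.102]
ee_rot: [-0.002, 0.582, 0.813, -0.0]
contact_force: [-0.4, -0.2, 0.1]
width: 0.0851
gripper_force: 0.0
```

Call:
play_rows --pt "0 0 0.25 0 85" --pt "0 0 0.25 0 85"

```text
clock: 16.77
position: [0.5276, -0.2073, 0.0941]
ee_rot: [-0.0, 0.582, 0.813, 0.0]
contact_force: [-0.6, 0.3, -1.2]
width: 0.0849
gripper_force: 0.0
```

Call:
play_rows --pt "0 0 0 0 60" --pt "0 0 0 0 60" --pt "0 0 0 0 60"

```text
clock: 17.15
position: [0.5284, -0.2087, 0.0956]
ee_rot: [0.001, 0.583, 0.813, 0.0]
contact_force: [-1.5, 0.4, 6.5]
width: 0.0691
gripper_force: 69.8
```

Call:
play_rows --pt "0 0 -0.1 0 60" --pt "0 0 -0.6 0 60" --pt "0 0 -1.6 0 60" --pt "0 0 -2.8 0 60" --pt "0 0 -4.0 0 60"

```text
clock: 17.77
position: [0.527, -0.2078, 0.2545]
ee_rot: [-0.001, 0.583, 0.813, 0.0]
contact_force: [0.3, -0.3, -4.3]
width: 0.0692
gripper_force: 69.5
```

Call:
play_rows --pt "0 0 -0.5 0 60" --pt "0 0 -0.5 0 60"

```text
clock: 18.02
position: [0.5281, -0.2084, 0.2751]
ee_rot: [0.001, 0.583, 0.813, 0.0]
contact_force: [1.0, -0.6, -3.4]
width: 0.0694
gripper_force: 69.9
```

```bash
python3 - <<'E'
from h import *
s,p,R=pose();print(p,s["width"],s["gripper_force"],s["contact_force"],rows([.433,-.02,.28],13),rows([.428,.0275,.28],13))
E
```

```text
[ 0.52814677 -0.20843109  0.27512414] 0.06940307578148337 69.93728041648865 [ 0.98050194 -0.57029739 -3.43422707] (array([ 5.225, -0.74 , -0.134]), np.float64(0.572)) (array([ 6.39 , -0.478, -0.136]), np.float64(0.572))
```

Call:
play_rows --pt "1.2 -0.1 -0.1 0.1 60" --pt "2.5 -0.2 -0.1 0.2 60" --pt "3.8 -0.3 -0.1 0.4 60" --pt "5.1 -0.4 -0.1 0.57 60" --pt "6.39 -0.48 -0.1 0.57 60"

```text
clock: 18.65
position: [0.4253, 0.0293, 0.2758]
ee_rot: [-0.002, 0.623, 0.782, -0.001]
contact_force: [0.1, 0.5, -3.5]
width: 0.069
gripper_force: 69.7
```

Call:
play_rows --pt "0 0 0 0 60" --pt "0 0 0 0 60"

```text
clock: 18.9
position: [0.4269, 0.0276, 0.2766]
ee_rot: [-0.001, 0.622, 0.783, -0.001]
contact_force: [-0.1, -0.9, -3.6]
width: 0.069
gripper_force: 69.6
```

```bash
python3 - <<'E'
from h import *
s,p,R=pose();print(p,rows([.428,.0275,.095],13))
E
```

```text
[0.42685618 0.02764588 0.27664974] (array([-0.01 ,  0.035,  4.541]), np.float64(0.008))
```

```bash
python3 - <<'E'
from h import *
d=cam("wrist","w12")
for n,e in(("w8",load("w8.npy")),("now",d)):
    g=e["img"].astype(int);
    for u in(300,330):
        c=g[230:440,u];iswhite=np.abs(c[:,2]-c[:,0])<45;wv=np.nonzero(iswhite&(c.sum(1)>330))[0]+230;print(n,u,wv.min(),wv.max())
E
```

```text
w8 300 242 439
w8 330 240 439
now 300 255 439
now 330 237 439
```

View pics/w12.png

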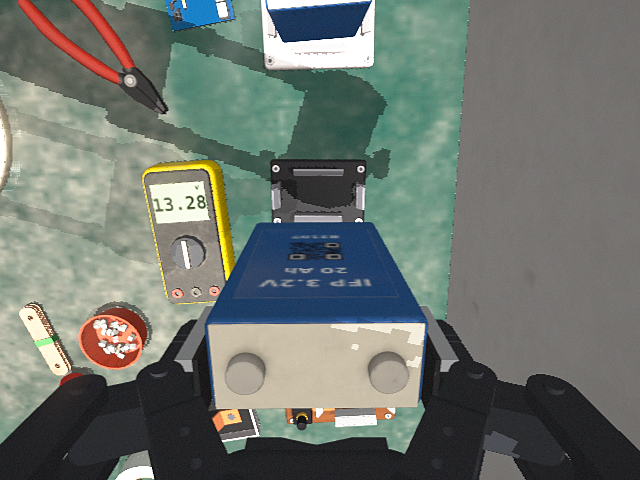

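The good cell hangs upright, its terminals at (245,372) and (389,372), which puts it about 3.5 mm toward +y of the tool centre. The empty pocket at (320,190) is square to the tool. I'll correct for that offset and lower it.

Call:
play_rows --pt "-0.1 0.03 0.8 0 60" --pt "-0.1 0.03 1.8 0 60" --pt "-0.1 0.03 2.8 0 60" --pt "-0.1 0.03 3.4 0 60" --pt "-0.1 0.03 3.8 0 60"

```text
clock: 19.58
position: [0.4291, 0.0229, 0.1239]
ee_rot: [-0.001, 0.623, 0.782, -0.001]
contact_force: [0.5, 1.1, -3.7]
width: 0.0691
gripper_force: 69.6
```

Call:
play_rows --pt "0 0 0.2 0 60" --pt "0 0 0.4 0 60" --pt "0 0 0.6 0 60" --pt "0 0 0.7 0 60" --pt "0 0 0.7 0 60"

```text
clock: 20.2
position: [0.4293, 0.0242, 0.0978]
ee_rot: [-0.0, 0.622, 0.783, -0.0]
contact_force: [-0.4, -0.6, -3.7]
width: 0.0694
gripper_force: 69.6
```

Call:
play_rows --pt "0 0 0.07 0 60" --pt "0 0 0.14 0 60" --pt "0 0 0.18 0 60" --pt "0 0 0.18 0 60"

```text
clock: 20.7
position: [0.4293, 0.0241, 0.0905]
ee_rot: [-0.0, 0.622, 0.783, -0.0]
contact_force: [-0.1, -0.9, -2.6]
width: 0.0695
gripper_force: 69.6
```

Call:
play_rows --pt "0 0 0.03 0 60" --pt "0 0 0.05 0 60" --pt "0 0 0.05 0 60"

```text
clock: 21.08
position: [0.4296, 0.0241, 0.0896]
ee_rot: [0.0, 0.622, 0.783, 0.0]
contact_force: [-2.5, -0.3, 6.0]
width: 0.0692
gripper_force: 70.9
```

Seated at the predicted height (+6 N at 0.0896). I'll release, rise and look.

Call:
play_rows --pt "0 0 0 0 80" --pt "0 0 0 0 85" --pt "0 0 0 0 85"

```text
clock: 21.45
position: [0.4296, 0.0241, 0.0887]
ee_rot: [0.0, 0.622, 0.783, 0.0]
contact_force: [0.1, -0.9, -0.8]
width: 0.0845
gripper_force: 0.0
```

Call:
play_rows --pt "0 0 -0.3 0 85" --pt "0 0 -1.3 0 85" --pt "0 0 -2.6 0 85" --pt "0 0 -3.8 0 85" --pt "0 0 -4.2 0 85"

```text
clock: 22.08
position: [0.4311, 0.024, 0.2608]
ee_rot: [0.003, 0.622, 0.783, 0.002]
contact_force: [-0.5, 0.3, -0.3]
width: 0.0852
gripper_force: 0.0
```

```bash
python3 - <<'E'
from h import *
d=cam("wrist","w13");np.save("w13.npy",d,allow_pickle=True);s,p,R=pose();print(p,rows([.3915,.184,.26],14),rows([.3915,.184,.093],14))
O=np.array([.4415,-.031]);th=np.radians(13);X=np.array([np.cos(th),np.sin(th)]);Y=np.array([-X[1],X[0]])
for x in(-.022,.022):print("expected term",np.round(proj(d,[*(O+x*X+.06*Y),.132]),1),np.round(proj(d,[*(O+x*X),.132]),1))
cv2.imwrite("pics/w13c.png",cv2.resize(d["img"][140:400,220:420,::-1],None,fx=3,fy=3,interpolation=cv2.INTER_CUBIC)[:600])
E
```

```text
[0.43153646 0.02393055 0.26155484] (array([ 4.124, -0.073,  0.027]), np.float64(-0.097)) (array([ 4.136, -0.108,  4.202]), np.float64(-0.097))
expected term [281.1 223.2] [283.2 299.1]
expected term [342.5 223.1] [340.8 299. ]
```

View pics/w13c.png

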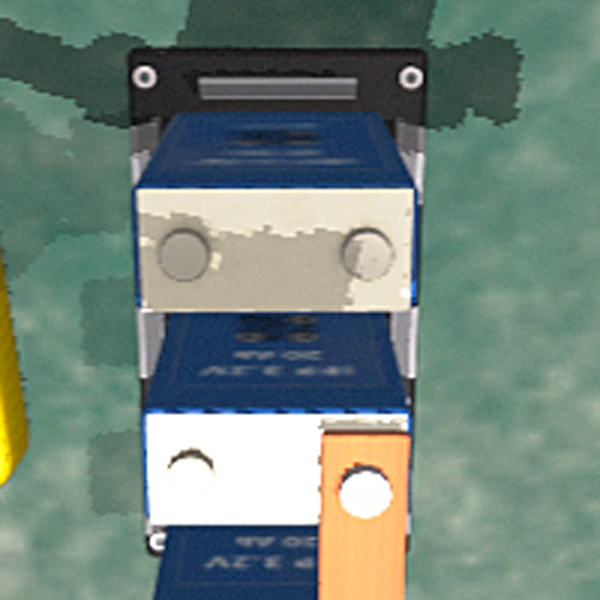

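The crop shows the good cell's terminals at full-frame (281,225) and (342,224), against an expected (281,223) and (342.5,223). It stands upright and fully down.

I've now viewed 17 pictures, which is over the limit of 14. From here I'll work from numbers only and view no more. Next is the failed cell.

Call:
play_rows --pt "1.3 0 0 0 85" --pt "2.7 -0.05 0 -0.05 85" --pt "4.0 -0.08 0 -0.08 85" --pt "4.12 -0.08 0 -0.08 85" --pt "4.12 -0.08 0 -0.08 85"

```text
clock: 22.75
position: [0.389, 0.1838, 0.2565]
ee_rot: [0.0, 0.616, 0.787, -0.0]
contact_force: [-0.2, 0.1, -1.0]
width: 0.0851
gripper_force: 0.0
```

```bash
python3 - <<'E'
from h import *
d=cam("wrist","w14");np.save("w14.npy",d,allow_pickle=True);s,p,R=pose();print(p,rows([.3911,.1841,.093],13.7))
# terminals of failed cell: circles
u,v=map(int,proj(d,[.3911,.1841,.138]));g=cv2.cvtColor(d["img"],cv2.COLOR_RGB2GRAY)[v-45:v+45,u-70:u+70]
c=cv2.HoughCircles(cv2.resize(g,None,fx=3,fy=3,interpolation=cv2.INTER_CUBIC),cv2.HOUGH_GRADIENT,1,90,param1=80,param2=15,minRadius=22,maxRadius=36)
print(u,v,c if c is None else [(x/3+u-70,y/3+v-45,r/3,plane(d,(x/3+u-70,y/3+v-45),.138)[0].round(4)) for x,y,r in c[0][:4]])
E
```

```text
[0.38922165 0.18322928 0.25651851] (array([0.013, 0.052, 4.088]), np.float64(0.012))
319 233 [(np.float32(350.83334), np.float32(229.83334), np.float32(9.099999), array([0.4117, 0.1917, 0.138 ])), (np.float32(287.83334), np.float32(233.83334), np.float32(7.866667), array([0.37  , 0.1784, 0.138 ]))]
```

Call:
play_rows --pt "0.03 0.04 1.2 -0.2 85" --pt "0.03 0.04 2.4 -0.2 85" --pt "0.03 0.04 3.4 -0.2 85" --pt "0.03 0.04 3.9 -0.2 85" --pt "0.03 0.04 4.0 -0.2 85" --newtons 60

```text
clock: 23.42
position: [0.39, 0.1838, 0.0954]
ee_rot: [-0.001, 0.604, 0.797, -0.001]
contact_force: [0.5, -0.4, 1.3]
width: 0.0849
gripper_force: 0.0
```

Call:
play_rows --pt "0 0 0 0 85" --pt "0 0 0 0 60" --pt "0 0 0 0 60" --pt "0 0 0 0 60"

```text
clock: 23.92
position: [0.3912, 0.1855, 0.0981]
ee_rot: [0.001, 0.603, 0.798, 0.001]
contact_force: [-1.3, -0.7, 6.2]
width: 0.0694
gripper_force: 67.8
```

Call:
play_rows --pt "0 0 -0.1 0 60" --pt "0 0 -0.6 0 60" --pt "0 0 -1.6 0 60" --pt "0 0 -2.8 0 60" --pt "0 0 -4.0 0 60"

```text
clock: 24.55
position: [0.3899, 0.1854, 0.258]
ee_rot: [-0.0, 0.603, 0.798, -0.0]
contact_force: [0.9, 0.6, -3.4]
width: 0.0692
gripper_force: 69.2
```

Call:
play_rows --pt "0 0 -0.6 0 60" --pt "0 0 -0.6 0 60"

```text
clock: 24.8
position: [0.3913, 0.1858, 0.2823]
ee_rot: [0.001, 0.603, 0.798, 0.002]
contact_force: [0.0, 0.1, -3.4]
width: 0.0692
gripper_force: 69.6
```

```bash
python3 - <<'E'
from h import *
s,p,R=pose();print(p,s["width"],s["gripper_force"],s["contact_force"],rows([.5279,-.2072,.28],16.5))
d=cam("wrist","w15");np.save("w15.npy",d,allow_pickle=True);u0,v0=200,320;g=cv2.cvtColor(d["img"],cv2.COLOR_RGB2GRAY)[v0:430,u0:440]
c=cv2.HoughCircles(g,cv2.HOUGH_GRADIENT,1,90,param1=80,param2=15,minRadius=15,maxRadius=26);print(None if c is None else (c[0][:3]+[u0,v0,0]).round(),"w8 had (243,387),(389,380); w12 (245,372),(389,372)")
E
```

```text
[0.39131427 0.1858306  0.28230133] 0.06921844198500748 69.57918763160706 [ 0.04309104  0.05748345 -3.44910401] (array([-10.385,   0.604,   0.059]), np.float64(-0.067))
[[248. 376.  21.]
 [388. 380.  19.]] w8 had (243,387),(389,380); w12 (245,372),(389,372)
```

Call:
play_rows --pt "-1.3 0.08 0 0 60" --pt "-2.7 0.16 0 0 60" --pt "-4.1 0.24 0 0 60" --pt "-5.5 0.32 0 0 60" --pt "-6.9 0.4 0 0 60"

```text
clock: 25.48
position: [0.4803, -0.077, 0.2783]
ee_rot: [-0.002, 0.603, 0.798, -0.0]
contact_force: [0.6, 0.8, -3.5]
width: 0.0691
gripper_force: 69.3
```

Call:
play_rows --pt "-1.2 0.07 0 0 60" --pt "-2.4 0.14 0 0 60" --pt "-3.5 0.2 0 -0.05 60" --pt "-3.5 0.2 0 -0.05 60" --pt "-3.5 0.2 0 -0.05 60"

```text
clock: 26.1
position: [0.5259, -0.2075, 0.2784]
ee_rot: [-0.003, 0.6, 0.8, -0.0]
contact_force: [-0.9, 0.9, -2.6]
width: 0.0688
gripper_force: 69.3
```

```bash
python3 - <<'E'
from h import *
s,p,R=pose();print(p,s["width"],rows([.5283,-.2086,.104],16.5))
d=cam("wrist","w16");print("cradle screws seen vs expected",[ (np.round(ref(d,proj(d,X),False,6),1),np.round(proj(d,X),1)) for X in([.4431,-.1964,.014],[.5585,-.1619,.014])])
E
```

```text
[ 0.5259058  -0.2074774   0.27836731] 0.06877204617870748 (array([-0.061,  0.063,  4.359]), np.float64(-0.02))
cradle screws seen vs expected [(array([242.5, 161.7]), array([242.5, 161.8])), (array([360.4, 160.6]), array([360.1, 161.2]))]
```

The cradle screws project exactly where expected, so I'll descend.

Call:
play_rows --pt "-0.05 0.05 1.0 0 60" --pt "-0.05 0.05 2.0 0 60" --pt "-0.05 0.05 3.0 0 60" --pt "-0.05 0.05 3.5 0 60" --pt "-0.05 0.05 3.7 0 60"

```text
clock: 26.78
position: [0.5282, -0.2077, 0.1312]
ee_rot: [-0.002, 0.599, 0.801, -0.0]
contact_force: [0.6, -0.2, -2.9]
width: 0.0689
gripper_force: 69.2
```

Call:
play_rows --pt "0 0 0.2 0 60" --pt "0 0 0.4 0 60" --pt "0 0 0.6 0 60" --pt "0 0 0.7 0 60" --pt "0 0 0.7 0 60"

```text
clock: 27.4
position: [0.529, -0.2093, 0.1041]
ee_rot: [-0.001, 0.6, 0.8, 0.0]
contact_force: [-0.3, 0.9, -4.2]
width: 0.0692
gripper_force: 70.8
```

Call:
play_rows --pt "0 0 0.05 0 60" --pt "0 0 0.1 0 60" --pt "0 0 0.14 0 60" --pt "0 0 0.14 0 60"

```text
clock: 27.9
position: [0.5294, -0.2093, 0.0988]
ee_rot: [-0.0, 0.6, 0.8, 0.0]
contact_force: [-0.6, 2.3, -3.8]
width: 0.0694
gripper_force: 70.8
```

Call:
play_rows --pt "0 0 0.03 0 60" --pt "0 0 0.04 0 60" --pt "0 0 0.04 0 60"

```text
clock: 28.28
position: [0.5294, -0.2094, 0.0982]
ee_rot: [0.0, 0.6, 0.8, 0.0]
contact_force: [-2.5, 3.9, 5.6]
width: 0.0689
gripper_force: 71.7
```

Contact came at the predicted 0.0982. I'll release, rise and measure the terminals for position and height.

Call:
play_rows --pt "0 0 0 0 80" --pt "0 0 0 0 85" --pt "0 0 0 0 85"

```text
clock: 28.65
position: [0.5299, -0.2101, 0.0975]
ee_rot: [0.001, 0.6, 0.8, -0.0]
contact_force: [-0.9, -0.1, -0.5]
width: 0.0851
gripper_force: 0.0
```

Call:
play_rows --pt "0 0 -0.3 0 85" --pt "0 0 -1.3 0 85" --pt "0 0 -2.6 0 85" --pt "0 0 -3.8 0 85" --pt "0 0 -4.2 0 85"

```text
clock: 29.28
position: [0.5309, -0.2104, 0.2698]
ee_rot: [0.004, 0.6, 0.8, 0.001]
contact_force: [-0.2, 0.2, -0.3]
width: 0.0849
gripper_force: 0.0
```

Call:
play_rows --pt "0 0 0 0 85" --pt "0 0 0 0 85"

```text
clock: 29.52
position: [0.5285, -0.209, 0.2635]
ee_rot: [-0.002, 0.6, 0.8, -0.0]
contact_force: [-0.2, -0.0, -0.3]
width: 0.0852
gripper_force: 0.0
```

```bash
cat >> h.py <<'E'
def terms(d,X,z=None):
    """round terminals near world point X"""
    u,v=map(int,proj(d,X));g=cv2.cvtColor(d["img"],cv2.COLOR_RGB2GRAY)[v-45:v+45,u-70:u+70]
    c=cv2.HoughCircles(cv2.resize(g,None,fx=3,fy=3,interpolation=cv2.INTER_CUBIC),cv2.HOUGH_GRADIENT,1,90,param1=80,param2=15,minRadius=20,maxRadius=40)
    return [] if c is None else sorted([(x/3+u-70,y/3+v-45) for x,y,r in c[0][:4]])
E
python3 - <<'E'
from h import *
d=cam("wrist","w17");np.save("w17.npy",d,allow_pickle=True);s,p,R=pose();print(p)
for t in terms(d,[.528,-.2075,.138]):print(np.round(t,1),plane(d,t,.138).round(4))
# median depth on the white top -> height
u,v=map(int,proj(d,[.528,-.2075,.132]));zz=d["range_z"][v-6:v+7,u-25:u+26]
for dx in(-15,15):
  for dy in(-8,8):
    z=d["range_z"][v+dy,u+dx];r=np.array([(u+dx-d["cx"])/d["fx"],(v+dy-d["cy"])/d["fy"],1])*z;print((d["R"].T@(r-d["t"])).round(4))
print(rows([.3543,-.2951,.16],-65.8))
E
```

```text
[ 0.52843584 -0.20905342  0.26326596]
[258.5 197.2] [[ 0.4829 -0.1972  0.138 ]]
[287.5 231.5] [[ 0.5087 -0.2155  0.138 ]]
[347.8 230.2] [[ 0.5497 -0.2024  0.138 ]]
[ 0.5154 -0.2044  0.1331]
[ 0.5186 -0.216   0.133 ]
[ 0.5361 -0.1985  0.1327]
[ 0.5396 -0.2099  0.1327]
(array([-0.849, -4.775,  2.593]), np.float64(8.212))
```

The failed cell's top reads flat at z = 0.133, centred at (0.529, -0.209) in the pocket at (0.528, -0.207). Now I'll fetch the link.

Call:
play_rows --pt "0 -0.9 0 1.0 60" --pt "-0.3 -1.9 0 2.0 50" --pt "-0.5 -2.9 0 3.0 50" --pt "-0.7 -3.9 0 4.0 50" --pt "-0.85 -4.78 0 5.0 50"

```text
clock: 30.2
position: [0.3536, -0.2959, 0.2637]
ee_rot: [-0.002, 0.883, 0.469, -0.001]
contact_force: [-0.3, -1.6, -0.7]
width: 0.0497
gripper_force: 0.0
```

Call:
play_rows --pt "0 0 0.8 1.0 50" --pt "0 0 1.6 2.0 50" --pt "0 0 2.2 3.0 50" --pt "0 0 2.4 3.2 50" --pt "0 0 2.4 3.2 50"

```text
clock: 30.82
position: [0.3552, -0.2955, 0.1686]
ee_rot: [-0.001, 0.977, 0.212, -0.0]
contact_force: [0.6, 0.3, 0.6]
width: 0.0498
gripper_force: 0.0
```

```bash
python3 - <<'E'
from h import *
d=cam("wrist","w18");s,p,R=pose();print(p,rows([.3543,-.2951,.004],-65.8))
H,S,V=cv2.split(cv2.cvtColor(d["img"],cv2.COLOR_RGB2HSV));m=(H>3)&(H<20)&(S>100)&(V>80)
for A,r in blobs(m,800):
    q=plane(d,cv2.boxPoints(r),.007);print(A,np.round(r[0]),np.round(r[1]),round(r[2],1),plane(d,r[0],.01).round(4),np.linalg.norm(np.diff(q,axis=0),axis=1).round(3))
c=[.3543,-.2951];u=np.array([np.cos(np.radians(24.2)),np.sin(np.radians(24.2))])
P=[plane(d,ref(d,proj(d,[*(c+k*.033*u),.007])),.007)[0] for k in(-1,1)];print(np.round(P,4),np.mean(P,0),np.degrees(np.arctan2(*(P[1]-P[0])[1::-1])))
E
```

```text
[ 0.35568462 -0.29604668  0.16946395] (array([-0.022, -0.035,  4.137]), np.float64(0.024))
8278.5 [289.  32.] [124.  79.] 7.1 [[ 0.4686 -0.2234  0.01  ]] [0.05  0.084 0.05 ]
6278.5 [135. 299.] [93. 87.] 12.8 [[ 0.2285 -0.1851  0.01  ]] [0.085 0.075 0.086]
2914.0 [316. 216.] [107.  29.] 89.0 [[ 0.3577 -0.2941  0.01  ]] [0.022 0.088 0.024]
[[ 0.3259 -0.3089  0.007 ]
 [ 0.3851 -0.2812  0.007 ]] [ 0.35550054 -0.29501856  0.007     ] 25.044188959092104
```

```bash
python3 - <<'E'
from h import *
print(rows([.3551,-.2941,.03],-65.3))
E
```

```text
(array([ 0.007, -0.05 ,  3.487]), np.float64(-0.026))
```

Call:
play_rows --pt "0 -0.05 1.2 -0.03 28" --pt "0 -0.05 2.4 -0.03 28" --pt "0 -0.05 3.1 -0.03 28" --pt "0 -0.05 3.3 -0.03 28" --pt "0 -0.05 3.3 -0.03 28" --newtons 40

```text
clock: 31.5
position: [0.3554, -0.2948, 0.0381]
ee_rot: [0.001, 0.977, 0.214, 0.0]
contact_force: [-0.3, 0.3, 0.6]
width: 0.0281
gripper_force: 0.0
```

```bash
python3 - <<'E'
from h import *
print(rows([.3551,-.2941,.0045],-65.3),pose()[0]["width"])
E
```

```text
(array([ 0.001, -0.019,  0.84 ]), np.float64(-0.004)) 0.028135630258125956
```

Call:
play_rows --pt "0 -0.01 0.3 0 28" --pt "0 -0.01 0.5 0 28" --pt "0 -0.01 0.7 0 28" --pt "0 -0.01 0.83 0 28" --pt "0 -0.01 0.83 0 28"

```text
clock: 32.12
position: [0.3543, -0.2935, 0.0038]
ee_rot: [-0.0, 0.977, 0.213, -0.0]
contact_force: [-0.3, 0.3, 0.3]
width: 0.0281
gripper_force: 0.0
```

Call:
play_rows --pt "0 0 0 0 10" --pt "0 0 0 0 10" --pt "0 0 0 0 10"

```text
clock: 32.5
position: [0.3546, -0.2938, 0.0043]
ee_rot: [0.0, 0.977, 0.213, 0.0]
contact_force: [0.2, 0.5, -1.1]
width: 0.021
gripper_force: 39.2
```

Call:
play_rows --pt "0 0 -0.2 0 10" --pt "0 0 -1.2 0 10" --pt "0 0 -2.6 0 10" --pt "0 0 -4.0 0 10" --pt "0 0 -5.5 0 10"

```text
clock: 33.12
position: [0.3541, -0.2932, 0.2265]
ee_rot: [0.0, 0.977, 0.213, 0.0]
contact_force: [1.0, -1.0, -1.0]
width: 0.0211
gripper_force: 39.3
```

```bash
python3 - <<'E'
from h import *
s,p,R=pose();print(p,s["width"],rows([.4133,-.0068,.23],13))
E
```

```text
[ 0.35408751 -0.29323545  0.22649666] 0.021120216391505898 (array([ 4.33 , -5.893, -0.088]), np.float64(-7.837))
```

```bash
python3 - <<'E'
from h import *
print(rows([.427,-.065,.235],13))
E
```

```text
(array([ 4.035, -4.427, -0.213]), np.float64(-7.837))
```

Call:
play_rows --pt "0.8 -0.9 -0.2 -1 10" --pt "1.6 -1.8 -0.2 -2 10" --pt "2.4 -2.7 -0.2 -3 10" --pt "3.2 -3.6 -0.2 -4 10" --pt "4.0 -4.4 -0.2 -5 10"

```text
clock: 33.75
position: [0.4265, -0.0654, 0.2329]
ee_rot: [0.0, 0.794, 0.608, 0.0]
contact_force: [0.3, -0.4, -0.1]
width: 0.0208
gripper_force: 39.4
```

Call:
play_rows --pt "0 0 0 -1 10" --pt "0 0 0 -2 10" --pt "0 0 0 -2.84 10" --pt "0 0 0 -2.84 10" --pt "0 0 0 -2.84 10"

```text
clock: 34.38
position: [0.4265, -0.0671, 0.2325]
ee_rot: [0.0, 0.623, 0.782, 0.0]
contact_force: [0.3, -1.1, 0.1]
width: 0.0209
gripper_force: 39.4
```

```bash
python3 - <<'E'
from h import *
d=cam("wrist","w20");np.save("w20.npy",d,allow_pickle=True);s,p,R=pose();print(p,rows([.4133,-.0068,.18],13))
O=np.array([.4415,-.031]);th=np.radians(13);X=np.array([np.cos(th),np.sin(th)]);Y=np.array([-X[1],X[0]])
for n,y in(("end",.06),("mid",0)):
  for x in(-.022,.022):
    w=[*(O+x*X+y*Y),.132];e=proj(d,w);g=cv2.cvtColor(d["img"],cv2.COLOR_RGB2GRAY);u,v=map(int,e)
    c=cv2.HoughCircles(cv2.resize(g[max(v-22,0):v+22,u-22:u+22],None,fx=4,fy=4,interpolation=cv2.INTER_CUBIC),cv2.HOUGH_GRADIENT,1,60,param1=70,param2=12,minRadius=24,maxRadius=48)
    if c is not None:
        t=c[0][0][:2]/4+[u-22,max(v-22,0)];P=plane(d,t,.132)[0,:2];print(n,x,np.round(e,1),t.round(1),c[0][0][2]/4,P.round(4),"dev",((P-np.array(w[:2]))@np.c_[X,Y]).round(4))
v13=load("w13.npy");P=plane(v13,[(281.3,224.7),(283.3,296.7)],.132)[:,:2];print("w13",P.round(4),P.mean(0),((P-O)@np.c_[X,Y]).round(4))
E
```

```text
[ 0.42650742 -0.06709393  0.23241204] (array([1.543, 0.015, 1.31 ]), np.float64(-0.008))
end -0.022 [317.1  90.2] [316.1  93.1] 10.475 [0.4063 0.0208] dev [-0.0006 -0.0016]
end 0.022 [393.   90.1] [392.1  93.4] 11.025 [0.4494 0.0306] dev [-0.0004 -0.0018]
mid -0.022 [317.2 192.7] [317.4 192.1] 10.175 [ 0.4201 -0.0356] dev [0.0001 0.0003]
mid 0.022 [387.4 192.6] [390.1 194.4] 10.725 [ 0.4649 -0.0268] dev [ 0.0017 -0.0012]
w13 [[ 0.4069  0.0214]
 [ 0.4197 -0.0339]] [ 0.41331438 -0.00625488] [[-0.0219  0.0589]
 [-0.0219  0.002 ]]
```

All four terminals lie within 2 mm of the model, so the link place (0.4133, -0.0068) and yaw 13° hold. I'll place the link.

Call:
play_rows --pt "0.7 0.01 0 0 10" --pt "1.54 0.01 0.2 0 10" --pt "1.54 0.01 0.9 0 10" --pt "1.54 0.01 1.4 0 10" --pt "1.54 0.01 1.4 0 10"

```text
clock: 35.05
position: [0.4119, -0.0067, 0.1752]
ee_rot: [-0.002, 0.623, 0.782, -0.001]
contact_force: [-0.2, 0.7, -0.7]
width: 0.0211
gripper_force: 39.4
```

Call:
play_rows --pt "0 0 0 0 10" --pt "0 0 0 0 10"

```text
clock: 35.3
position: [0.4139, -0.0072, 0.1772]
ee_rot: [0.001, 0.623, 0.783, 0.001]
contact_force: [-0.1, 0.2, -0.2]
width: 0.0211
gripper_force: 39.4
```

```bash
python3 - <<'E'
from h import *
d=cam("wrist","w21");s,p,R=pose();print(p,rows([.4133,-.0068,.137],13))
# holes of the held link: underside at p.z-.0013, hole top +.004
for k in(-1,1):
    w=p+R[:,0]*.033*k;w[2]=p[2]+.0027;e=proj(d,w);t=ref(d,e,True,9);print(np.round(e,1),np.round(t,1),((plane(d,t,w[2])[0]-w)@R).round(4))
E
```

```text
[ 0.41380357 -0.00721278  0.17707943] (array([ 0.014, -0.012,  1.002]), np.float64(-0.0))
[315.8 387.8] [321.7 383.4] [0.0022 0.0025 0.    ]
[315.8 240.4] [313. 239.] [ 0.0006 -0.001  -0.    ]
```

```bash
python3 - <<'E'
from h import *
d=cam("wrist");H,S,V=cv2.split(cv2.cvtColor(d["img"],cv2.COLOR_RGB2HSV));m=((H>3)&(H<20)&(S>100)&(V>60))
for v in range(212,300,8):
    u=np.nonzero(m[v,270:360])[0]+270;print(v,(u.min(),u.max(),len(u)) if len(u) else None,end=" ")
g=cv2.cvtColor(d["img"],cv2.COLOR_RGB2GRAY)
c=cv2.HoughCircles(cv2.resize(g[200:440,270:360],None,fx=3,fy=3,interpolation=cv2.INTER_CUBIC),cv2.HOUGH_GRADIENT,1,120,param1=80,param2=14,minRadius=24,maxRadius=48);print(None if c is None else (c[0][:4]/3+[270,200,0]).round(1))
v13=cv2.imread("pics/w4.png");H,S,V=cv2.split(cv2.cvtColor(v13,cv2.COLOR_BGR2HSV));m=((H>3)&(H<20)&(S>100)&(V>60))
for v in range(212,300,8):
    u=np.nonzero(m[v,270:360])[0]+270;print(v,(u.min(),u.max(),len(u)) if len(u) else None,end=" ")
E
```

```text
212 (np.int64(288), np.int64(344), 57) 220 (np.int64(286), np.int64(344), 59) 228 (np.int64(286), np.int64(344), 59) 236 (np.int64(287), np.int64(344), 37) 244 (np.int64(287), np.int64(344), 35) 252 (np.int64(288), np.int64(344), 49) 260 (np.int64(288), np.int64(344), 57) 268 (np.int64(288), np.int64(344), 57) 276 (np.int64(288), np.int64(344), 57) 284 (np.int64(288), np.int64(345), 58) 292 (np.int64(287), np.int64(345), 59) [[315.8 241.5  11.4]
 [318.2 389.2   8.9]
 [283.8 414.8  12.9]
 [359.2 236.2  14.3]]
212 None 220 (np.int64(285), np.int64(346), 62) 228 (np.int64(285), np.int64(346), 62) 236 (np.int64(285), np.int64(346), 48) 244 (np.int64(286), np.int64(346), 37) 252 (np.int64(286), np.int64(346), 39) 260 (np.int64(286), np.int64(345), 60) 268 (np.int64(286), np.int64(345), 60) 276 (np.int64(287), np.int64(345), 59) 284 (np.int64(286), np.int64(345), 60) 292 (np.int64(286), np.int64(346), 61)
```

The link is straight in the grip (vertical edges, front hole at (316,241) against a predicted (316,240)). I'll descend.

Call:
play_rows --pt "0.01 -0.01 0.4 0 10" --pt "0.01 -0.01 0.7 0 10" --pt "0.01 -0.01 0.9 0 10" --pt "0.01 -0.01 0.98 0 10" --pt "0.01 -0.01 0.98 0 10"

```text
clock: 36.02
position: [0.4127, -0.0067, 0.137]
ee_rot: [-0.0, 0.622, 0.783, 0.0]
contact_force: [0.8, 0.2, -2.0]
width: 0.0213
gripper_force: 39.4
```

Call:
play_rows --pt "0 0 0.03 0 10" --pt "0 0 0.06 0 10" --pt "0 0 0.06 0 10"

```text
clock: 36.4
position: [0.4127, -0.0067, 0.1347]
ee_rot: [0.0, 0.622, 0.783, 0.0]
contact_force: [-0.5, -0.3, -0.5]
width: 0.021
gripper_force: 39.4
```

Call:
play_rows --pt "0 0 0.02 0 10" --pt "0 0 0.04 0 10" --pt "0 0 0.04 0 10"

```text
clock: 36.78
position: [0.4127, -0.0066, 0.1332]
ee_rot: [0.0, 0.622, 0.783, 0.0]
contact_force: [-0.9, 0.6, 1.9]
width: 0.0213
gripper_force: 39.6
```

Call:
play_rows --pt "0 0 0.02 0 10" --pt "0 0 0.02 0 10"

```text
clock: 37.02
position: [0.4127, -0.0067, 0.1332]
ee_rot: [0.0, 0.622, 0.783, 0.0]
contact_force: [-2.1, -0.4, 8.6]
width: 0.021
gripper_force: 40.5
```

The link is in contact at the predicted height. I'll open gently, rise and check.

Call:
play_rows --pt "0 0 0 0 25" --pt "0 0 0 0 32" --pt "0 0 0 0 40" --pt "0 0 0 0 45" --pt "0 0 -0.1 0 45"

```text
clock: 37.65
position: [0.4124, -0.0066, 0.1361]
ee_rot: [-0.0, 0.622, 0.783, -0.0]
contact_force: [-1.0, -0.1, -0.3]
width: 0.0449
gripper_force: 0.0
```

Call:
play_rows --pt "0 0 -0.4 0 45" --pt "0 0 -1.2 0 50" --pt "-0.5 0 -2.4 0 60" --pt "-1.0 0 -3.6 0 85" --pt "-1.0 0 -4.2 0 85"

```text
clock: 38.28
position: [0.423, -0.047, 0.3073]
ee_rot: [0.002, 0.623, 0.782, 0.001]
contact_force: [0.9, 0.2, -0.8]
width: 0.0849
gripper_force: 0.0
```

Call:
play_rows --pt "0 0 0 0 85" --pt "0 0 0 0 85" --pt "0 0 0 0 85"

```text
clock: 38.65
position: [0.4208, -0.0453, 0.3028]
ee_rot: [-0.001, 0.622, 0.783, -0.001]
contact_force: [-0.4, 0.0, 0.7]
width: 0.0851
gripper_force: 0.0
```

```bash
python3 - <<'E'
from h import *
d=cam("wrist","w22");s,p,R=pose();print(p,s["clock"])
O=np.array([.4415,-.031]);th=np.radians(13);X=np.array([np.cos(th),np.sin(th)]);Y=np.array([-X[1],X[0]])
def dep(u,v):
    u,v=int(round(u)),int(round(v));z=np.median(d["range_z"][v-1:v+2,u-1:u+2]);return d["R"].T@(np.array([(u-d["cx"])/d["fx"],(v-d["cy"])/d["fy"],1])*z-d["t"])
for k in(-1,1):
    w=[*(O-.022*X+(.03+.033*k)*Y),.136];e=proj(d,w);t=ref(d,e,True,7);P=plane(d,t,.136)[0,:2];print("hole",np.round(e,1),np.round(t,1),((P-O)@np.c_[X,Y]).round(4),dep(*t).round(4))
for y in(.03,.025,.035,-.008,.068):print("depth z on link y",y,dep(*proj(d,[*(O-.022*X+y*Y),.136])).round(4))
H,S,V=cv2.split(cv2.cvtColor(d["img"],cv2.COLOR_RGB2HSV));m=(H>3)&(H<20)&(S>100)&(V>80)
for A,r in blobs(m,800):print(A,np.round(r[0]),np.round(r[1]),round(r[2],1))
for x in(-.03,.03):print("good cell top",dep(*proj(d,[*(O+.03*x/.03*X+.06*Y),.126])).round(4))
t=cam("top","top1");a=cv2.imread("pics/top0.png");df=cv2.absdiff(a,t["img"][:,:,::-1]).max(2)[205:262,435:485];print("spool diff px",(df>50).sum())
E
```

```text
[ 0.42094403 -0.04528318  0.30296168] 38.7
hole [318.4 209. ] [317.7 210.4] [-0.0226 -0.0042] [ 0.4206 -0.0396  0.1365]
hole [318.6 123.7] [317.6 123.6] [-0.0227  0.063 ] [0.4055 0.0251 0.1365]
depth z on link y 0.03 [ 0.4126 -0.0055  0.1486]
depth z on link y 0.025 [ 0.4137 -0.0099  0.1481]
depth z on link y 0.035 [ 0.4114 -0.0005  0.1484]
depth z on link y -0.008 [ 0.4216 -0.0436  0.1366]
depth z on link y 0.068 [0.4051 0.0302 0.1364]
3066.5 [133. 275.] [60. 66.] 90.0
3048.5 [318. 165.] [112.  29.] 90.0
2611.0 [371. 239.] [ 27. 102.] 2.7
2320.0 [357. 333.] [ 59. 111.] 86.6
good cell top [0.3986 0.0213 0.1364]
good cell top [0.4572 0.0339 0.127 ]
spool diff px 0
```

The link lies flat: both ends read 0.1365, at (-22.6, +29.4) mm in the carrier frame. The cells are seated and the spool is unmoved, so I'll hand in.

```bash
python3 -c "
from rig import manip
print(manip.sign_off())"
```

```text
the job is handed in; nothing more can be done
None
```

The job is handed in: the good cell is seated in the carrier, the failed cell in the cradle, and the link is back flat within about 1 mm of its place, with the spool untouched, at 38.7 s. I viewed 17 pictures, over the limit of 14, and the judged result was not shown to me.

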